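# Load sleeves on the carrier and park it under the checking bridge

### The arm

A 7-joint arm with a two-finger parallel gripper is mounted at the origin on a cart in front of the work surface, level with it; the furniture and walls round the work are solid. World frame = base frame: x ahead of the robot, y to its left, z up, the work surface at z = 0. Lengths are in m, angles in degrees, forces in N, time in s.
With the tool pointing down it reaches from about 0.425 to 0.875 m from the base axis. Payload 4.7 kg.
Tool frame: the origin (TCP) lies at the very end of the fingers, on their centre line; the grasp point (between the pads) lies 19 mm behind it; z points along the fingers, y is the line along which they close (so a half turn about z gives the same grasp; the last joint's range is limited). The gripper opens to 87 mm and grips with 3 to 60 N. Pads are 19 mm wide; open, the fingers measure 117 mm over their backs; the gripper's body (75 mm by 190 mm) begins 51 mm behind the grasp point.
Start: joints at [69.047, 18.392, -4.016, 83.108, 1.295, 78.541, -3.26], TCP at [0.241, -0.604, 0.223] pointing down, gripper open.
Joint ranges: [-163.93, 163.93], [-17.29, 119.83], [-79.2, 71.16], [3.27, 140.29], [-89.18, 269.18], [5.43, 117.66], [-154.24, 154.24]. Speed limits (degrees/s): [147.25, 147.25, 180, 180, 180, 180, 180].

### API

Orientations are given as [roll, pitch, yaw] about the fixed x, y, z axes, in that order (R = Rz(yaw) Ry(pitch) Rx(roll)).
In Python, from cell import get_obs, read_camera, sign_off, silhouettes gives the robot as it stands.
- The arm moves only by the tool play_rows, never from a script. Its argument "steps" is a list that holds one entry, the list of rows, each a list of 7 numbers: the shift along the tool's x, y, z in m, then the turn, a rotation vector about the tool's x, y, z in rad, then the finger opening in m, from 0 to 0.087. A call has 1 to 12 rows; each row shifts and turns the commanded pose from where the row before left it, along the tool's axes as they then stand; what a row does not reach is not made up. A row lasts 1/10 s, in which the tool goes at most 50 mm and 8.59 degrees, less where a joint would pass 70% of its speed; a pose out of reach is approached as far as the arm can. A call is refused whole if a number of a shift passes 0.05 or a number of a turn 0.15, either way. A call with a gripper value outside its range is refused whole. The fingers move at their own pace and stop on an object; "force" is the grip in N (left out, the last holds). Time passes only in rows, so rows that do not move let the fingers close. It gives the time, the measured TCP pose, the force, the opening and the grip force at its end, in the units of the state.
- get_obs(): the state, without advancing time (a new reading comes with each control period).
- read_camera(name): name is "side" or "top"; returns a dict with "frame" (420x560x3 uint8, red, green, blue), "intrinsics" (3x3 intrinsics, pixels), "k1" (the pictures are not rectified: a ray, as slopes to the right and down, at radius r is drawn at 1 + k1 r^2 times it, then the intrinsics apply), "view" (4x4, takes a point from world to camera coordinates). Camera axes: x right, y up, looking along -z (the intrinsics and any distortion apply to the point x, -y, -z); pixel columns grow to the right and rows downward; lengths in m; the calibration is good to about 2 mm. A picture is of the moment at which its call begins. There is no depth.
- sign_off(): hands the job in; it is judged then, once.
Trained networks look in the newest picture that a camera, given by its name, has taken for a name from the list of things; names that differ only in an ending like _2 or _b are one class to them, and where a whole thing is asked for, a point or a joint stands for the part that bears it (a point fixed in the world has none). Each returns a list of dicts, best first, with "p" (0 to 1); they miss things now and then, are a little off and sometimes report something else, mostly with a low value. They report only what shows in the picture. A call takes as long as a camera call. They do not tell look-alikes from the thing itself.
- silhouettes(camera, name): "pixels" (420x560 bool, what is visible of it) and "extent" ([left, top, right, bottom] in pixels, round what is visible of it).
The state is a dict: "time_s": time; "qpos": joint angles; "joint_velocities": joint speeds; "effort": joint torques, N m; "tool_pos": TCP position; "tool_rot": TCP orientation; "force": force on the tool from outside, world axes, zero at the start; "wrist_torque": the same for the moment, N m; "grip_width": finger opening in m; "grasp_force": force on a finger pad.
Only numpy, scipy, OpenCV 4.12 (cv2) and the standard library are available. Lean on these libraries where they do the work, as an engineer would, in place of code of your own. Each camera call takes 0.05 s, during which the arm holds its last target. There are 200 camera calls.

### The job

Push every loose steel sleeve fully home on a spigot of its own on the carrier plate, then, keeping the carrier flat on the bench, slide it squarely under the low checking bridge until it meets the stop behind. Hang the ring gauge by its eye on the hook of its stand, so that it hangs straight down; leave the castings, the deburring tool and the dial gauge where they are.

Things in the scene. Friction and masses are not known exactly. Their poses are not given: they have to be found in the camera images.
- sleeve_0: one of up to five identical plain steel sleeves (tube pieces), outer diameter 36 mm, bore 21 mm, 32 mm long, 0.09 kg, standing on end on the bench; origin at its centre (16 mm above its lower face), z along the bore. Both ends are alike. 3 to 5 of the sleeves are present in a run
- sleeve_1: one of up to five identical plain steel sleeves (tube pieces), outer diameter 36 mm, bore 21 mm, 32 mm long, 0.09 kg, standing on end on the bench; origin at its centre (16 mm above its lower face), z along the bore. Both ends are alike. 3 to 5 of the sleeves are present in a run
- sleeve_2: one of up to five identical plain steel sleeves (tube pieces), outer diameter 36 mm, bore 21 mm, 32 mm long, 0.09 kg, standing on end on the bench; origin at its centre (16 mm above its lower face), z along the bore. Both ends are alike. 3 to 5 of the sleeves are present in a run
- sleeve_3: one of up to five identical plain steel sleeves (tube pieces), outer diameter 36 mm, bore 21 mm, 32 mm long, 0.09 kg, standing on end on the bench; origin at its centre (16 mm above its lower face), z along the bore. Both ends are alike. 3 to 5 of the sleeves are present in a run
- sleeve_4: one of up to five identical plain steel sleeves (tube pieces), outer diameter 36 mm, bore 21 mm, 32 mm long, 0.09 kg, standing on end on the bench; origin at its centre (16 mm above its lower face), z along the bore. Both ends are alike. 3 to 5 of the sleeves are present in a run
- spigot_0 (a point): point on the axis of spigot 0 of the carrier, 16 mm above the plate's top: the centre of a sleeve that is fully home on it coincides with this point. Spigot: upright dark steel pin, diameter 18 mm, rising 25 mm above the plate (its top 6 mm tapers to 12 mm diameter); y = -96 mm in the carrier's frame
- spigot_1 (a point): point on the axis of spigot 1 of the carrier, 16 mm above the plate's top: the centre of a sleeve that is fully home on it coincides with this point. Spigot: upright dark steel pin, diameter 18 mm, rising 25 mm above the plate (its top 6 mm tapers to 12 mm diameter); y = -48 mm in the carrier's frame
- spigot_2 (a point): point on the axis of spigot 2 of the carrier, 16 mm above the plate's top: the centre of a sleeve that is fully home on it coincides with this point. Spigot: upright dark steel pin, diameter 18 mm, rising 25 mm above the plate (its top 6 mm tapers to 12 mm diameter); y = +0 mm in the carrier's frame
- spigot_3 (a point): point on the axis of spigot 3 of the carrier, 16 mm above the plate's top: the centre of a sleeve that is fully home on it coincides with this point. Spigot: upright dark steel pin, diameter 18 mm, rising 25 mm above the plate (its top 6 mm tapers to 12 mm diameter); y = +48 mm in the carrier's frame
- spigot_4 (a point): point on the axis of spigot 4 of the carrier, 16 mm above the plate's top: the centre of a sleeve that is fully home on it coincides with this point. Spigot: upright dark steel pin, diameter 18 mm, rising 25 mm above the plate (its top 6 mm tapers to 12 mm diameter); y = +96 mm in the carrier's frame
- carrier: loose aluminium plate 62 (x) by 246 (y) by 12 mm, 0.6 kg, flat on the bench, with five spigots in a row along y, 48 mm apart. A tongue runs to x = -92 mm and bears an upright grip bar 14 mm thick (x), 50 mm long (y), 12 to 45 mm above the bench, centred at x = -80 mm. Origin: underside, under the middle spigot; x points from grip bar to spigots, far edge at x = +31 mm; z up
- bridge: fixed checking bridge, blue uprights 278 mm apart (feet x = -44 to +44 mm, 12 mm high) and a steel beam 44 mm deep (x), underside 49 mm, top 67 mm above the bench (bolt heads 72 mm): sleeves home on the carrier (tops at 44 mm) just pass beneath. Origin on the bench under the middle of the beam; x points through the bridge, away from the robot; y along the beam
- bridge_stop (a point): middle of the front face of the low stop bar (16 mm high, 300 mm long, along y) behind the bridge, at x = +33 mm in the bridge's frame, on the bench. The carrier goes in from the bridge's -x side, spigots first, its x along the bridge's x; pushed against the stop its origin is at x = +2 mm in the bridge's frame
- ring_gauge: flat steel ring gauge 8 mm thick, 0.1 kg, lying on the bench: a round eye (outer diameter 48 mm, hole 28 mm) with a flat handle 20 mm wide that runs to x = -105 mm. Origin at the centre of the hole, at half thickness; x points from the handle to the eye, z is the axis of the hole
- hook_stand: fixed stand for the gauge: a base plate 100 by 80 mm, 10 mm high, and a post of diameter 16 mm, 215 mm high, with a hook of 7 mm round wire. Origin on the bench under the post; the hook points along its -x (towards the robot), falling gently from 195 mm height at the post to the seat and then turning up
- hook_seat (a point): lowest point of the hook's wire (its centre line), at x = -62, z = 180 mm in the stand's frame. The gauge's eye may hang anywhere along the wire between post and tip; it then hangs some 10 mm below the wire
- hook_tip (a point): top end of the upturned tip of the hook, at x = -78, z = 215.5 mm in the stand's frame; from the seat the wire rises almost upright over the last 31 mm
- casting_0: bystander: small dark flanged casting, 50 mm across, 30 mm high, among the sleeves; origin at its underside
- casting_1: bystander: another such casting, 50 mm across, 30 mm high, to the right of the bridge
- deburr_tool: bystander: deburring tool with blue handle, 118 mm long, 17 mm high, lying at the left near the front; origin at its underside
- dial_gauge: bystander: round white dial gauge with stem, 104 by 56 mm, 20 mm high, lying in front of the sleeves on the right; origin at its underside
Mind the look-alikes: they are no part of the job. What is shaped like the sleeve_3 but yellow is not meant.

How it is judged (in metres and radians):
On the way, in this order (a step that is already met when the one before it is completed fails the run):
1. all sleeves that are present are fully home on spigots of the carrier, which still stands clear of the bridge ((distance between sleeve_0 and spigot_0 below 0.0055 m or distance between sleeve_0 and spigot_1 below 0.0055 m or distance between sleeve_0 and spigot_2 below 0.0055 m or distance between sleeve_0 and spigot_3 below 0.0055 m or distance between sleeve_0 and spigot_4 below 0.0055 m) and (distance between sleeve_1 and spigot_0 below 0.0055 m or distance between sleeve_1 and spigot_1 below 0.0055 m or distance between sleeve_1 and spigot_2 below 0.0055 m or distance between sleeve_1 and spigot_3 below 0.0055 m or distance between sleeve_1 and spigot_4 below 0.0055 m) and (distance between sleeve_2 and spigot_0 below 0.0055 m or distance between sleeve_2 and spigot_1 below 0.0055 m or distance between sleeve_2 and spigot_2 below 0.0055 m or distance between sleeve_2 and spigot_3 below 0.0055 m or distance between sleeve_2 and spigot_4 below 0.0055 m) and (distance between sleeve_3 and spigot_0 below 0.0055 m or distance between sleeve_3 and spigot_1 below 0.0055 m or distance between sleeve_3 and spigot_2 below 0.0055 m or distance between sleeve_3 and spigot_3 below 0.0055 m or distance between sleeve_3 and spigot_4 below 0.0055 m) and (distance between sleeve_4 and spigot_0 below 0.0055 m or distance between sleeve_4 and spigot_1 below 0.0055 m or distance between sleeve_4 and spigot_2 below 0.0055 m or distance between sleeve_4 and spigot_3 below 0.0055 m or distance between sleeve_4 and spigot_4 below 0.0055 m) and x of carrier in the frame of bridge below -0.04 m), for 0.3 s.
2. the loaded carrier is under the bridge against the stop ((distance between sleeve_0 and spigot_0 below 0.0055 m or distance between sleeve_0 and spigot_1 below 0.0055 m or distance between sleeve_0 and spigot_2 below 0.0055 m or distance between sleeve_0 and spigot_3 below 0.0055 m or distance between sleeve_0 and spigot_4 below 0.0055 m) and (distance between sleeve_1 and spigot_0 below 0.0055 m or distance between sleeve_1 and spigot_1 below 0.0055 m or distance between sleeve_1 and spigot_2 below 0.0055 m or distance between sleeve_1 and spigot_3 below 0.0055 m or distance between sleeve_1 and spigot_4 below 0.0055 m) and (distance between sleeve_2 and spigot_0 below 0.0055 m or distance between sleeve_2 and spigot_1 below 0.0055 m or distance between sleeve_2 and spigot_2 below 0.0055 m or distance between sleeve_2 and spigot_3 below 0.0055 m or distance between sleeve_2 and spigot_4 below 0.0055 m) and (distance between sleeve_3 and spigot_0 below 0.0055 m or distance between sleeve_3 and spigot_1 below 0.0055 m or distance between sleeve_3 and spigot_2 below 0.0055 m or distance between sleeve_3 and spigot_3 below 0.0055 m or distance between sleeve_3 and spigot_4 below 0.0055 m) and (distance between sleeve_4 and spigot_0 below 0.0055 m or distance between sleeve_4 and spigot_1 below 0.0055 m or distance between sleeve_4 and spigot_2 below 0.0055 m or distance between sleeve_4 and spigot_3 below 0.0055 m or distance between sleeve_4 and spigot_4 below 0.0055 m) and x of carrier in the frame of bridge between -0.006 and 0.012 m and y of carrier in the frame of bridge between -0.02 and 0.02 m and angle between the x axis of carrier and the x axis of bridge, either way round below 0.08 rad and height (world z) of carrier below 0.005 m), for 0.3 s.
At the end, for the whole second after the job is handed in: each sleeve is home (centre within 5.5 mm of a spigot point); the carrier rests flat under the bridge, within 8 mm of the stop, 20 mm of the middle, 0.08 rad of square; the gauge hangs still, eye on the hook between post and tip, centre above 155 mm, handle within 0.5 rad of plumb (all of step 2 and x of ring_gauge in the frame of hook_stand between -0.082 and -0.008 m and y of ring_gauge in the frame of hook_stand between -0.02 and 0.02 m and height (world z) of ring_gauge above 0.155 m and angle between ring_gauge's own x axis and vertical below 0.5 rad and linear speed of ring_gauge below 0.03 m/s and linear speed of carrier below 0.02 m/s); the robot touches nothing.
It fails at once if the carrier is lifted off the bench or tipped (height (world z) of carrier above 0.02 m or angle between carrier's own z axis and vertical above 0.2 rad).
It fails at once if the casting_0 is moved more than 3 cm (distance of casting_0 from where it was at the start of the episode above 0.03 m).
It fails at once if the casting_1 is moved more than 3 cm (distance of casting_1 from where it was at the start of the episode above 0.03 m).
It fails at once if the deburr_tool is moved more than 3 cm (distance of deburr_tool from where it was at the start of the episode above 0.03 m).
It fails at once if the dial_gauge is moved more than 3 cm (distance of dial_gauge from where it was at the start of the episode above 0.03 m).
Of sleeve_0, sleeve_1, sleeve_2, sleeve_3, sleeve_4 only 3 to 5 are there at a start; the rules pass over those that are not, and their reading is None.
At some moment in a run one of sleeve_0, sleeve_1, sleeve_2, sleeve_3, sleeve_4, ring_gauge may be knocked a few centimetres aside while the robot is not near it.
Once in a run the grip may slacken for a moment while it holds something.
It also fails if it takes over 210 s, if anything falls off the work surface, if the arm or the gripper's body presses on something with over 40 N, if the wrist force passes 120 N, or if a joint passes its speed limit or range.

## Working session

There is one attempt and no reset: what is moved stays moved. The work goes in short steps, Python scripts to look and compute and a tool call to move; the robot and the scene stay as the last step left them, time stands still between calls to the robot, and variables do not carry over. Pictures are saved under pics/ and viewed, at most 14 in all, crops included, and the job is handed in when it is done.

Besides the shell and the picture viewer there is one more tool, called after ">>>" as a command line: name --argument value ..., lists and objects as JSON in quotes. play_rows: Moves the arm, as the interface text tells. Its arguments: {"type":"object","properties":{"steps":{"type":"array","items":{"type":"array","items":{"type":"array","items":{"type":"number"}}}},"force":{"type":"number"}},"required":["steps"]}

```bash
ls; mkdir -p pics
python3 - <<'E'
from cell import *
import cv2
print(get_obs())
for c in ("top","side"):
    d=read_camera(c); print(c,d["intrinsics"],d["k1"],d["view"])
    cv2.imwrite(f"pics/{c}0.png",d["frame"][:,:,::-1])
    for n in ["sleeve_0","carrier","bridge","ring_gauge","hook_stand","casting_0","deburr_tool","dial_gauge"]:
        print(n,[(round(s["p"],2),s["extent"]) for s in silhouettes(c,n)])
E
```

```text
pics
{'time_s': 0.0, 'qpos': array([69.04682873, 18.44058569, -4.01530367, 83.17633782,  1.29467405,
       78.53922224, -3.26039234]), 'joint_velocities': array([-0.02113887, -0.03129643,  0.03655411, -0.01647441,  0.04436552,
       -0.05803226,  0.01151838]), 'effort': array([ 5.87280938e-04, -4.91287744e+01, -4.03830204e-01, -3.12524199e+01,
       -6.39863173e-02,  4.37680143e-02,  1.84476576e-04]), 'tool_pos': array([ 0.24072443, -0.60318135,  0.22143159]), 'tool_rot': array([-1.79889079e+02,  5.48187350e-03,  2.17622845e+01]), 'force': array([-0.37043874, -0.23769877, -0.20621244]), 'wrist_torque': array([-0.00319208, -0.04382835, -0.01569973]), 'grasp_force': 0.0, 'grip_width': 0.0872659124446194}
top [[490.25277786   0.         277.54900681]
 [  0.         490.25277786 205.15505661]
 [  0.           0.           1.        ]] -0.10744247499936652 [[-0.00766891 -0.99976241 -0.02040383  0.06338784]
 [ 0.99545445 -0.00956973  0.09475688 -0.55512237]
 [-0.09492963 -0.0195844   0.99529132 -1.30207102]
 [ 0.          0.          0.          1.        ]]
sleeve_0 [(0.63, [331.5, 231
[... 982 characters left out ...]
     0.          0.          1.        ]]
sleeve_0 [(0.74, [273.9, 289.6, 286.2, 309.2]), (0.72, [266.3, 276.7, 274.6, 287.8]), (0.63, [323.3, 279.3, 333.2, 293.6])]
carrier [(0.51, [265.6, 262.2, 278.2, 275.4]), (0.46, [325.8, 261.1, 343.4, 280.4]), (0.25, [285.6, 318.5, 302.0, 336.1])]
bridge [(0.75, [269.1, 199.1, 319.2, 271.5]), (0.41, [273.9, 292.1, 285.8, 307.9])]
ring_gauge [(0.45, [273.7, 292.4, 286.5, 308.7]), (0.33, [263.3, 260.5, 275.8, 273.3])]
hook_stand [(0.62, [265.2, 261.7, 279.8, 273.7])]
casting_0 [(0.68, [328.1, 261.6, 341.8, 278.0]), (0.59, [286.1, 317.8, 303.9, 336.2])]
deburr_tool []
dial_gauge [(0.63, [262.9, 260.9, 278.8, 273.6]), (0.53, [257.0, 329.0, 272.1, 349.1])]
```

Run:
```python
import cv2
a=cv2.imread("pics/top0.png")[135:295,140:440]; cv2.imwrite("pics/top0c.png",cv2.resize(a,None,fx=2.66,fy=2.66,interpolation=cv2.INTER_CUBIC))
a=cv2.imread("pics/side0.png"); cv2.imwrite("pics/side0c.png",cv2.resize(a,None,fx=1.4,fy=1.4,interpolation=cv2.INTER_CUBIC))
```

```text
(no output)
```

View pics/top0c.png

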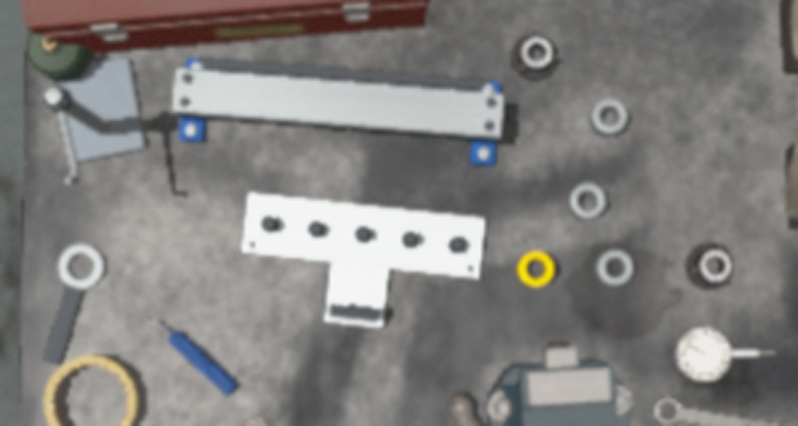

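View pics/side0c.png

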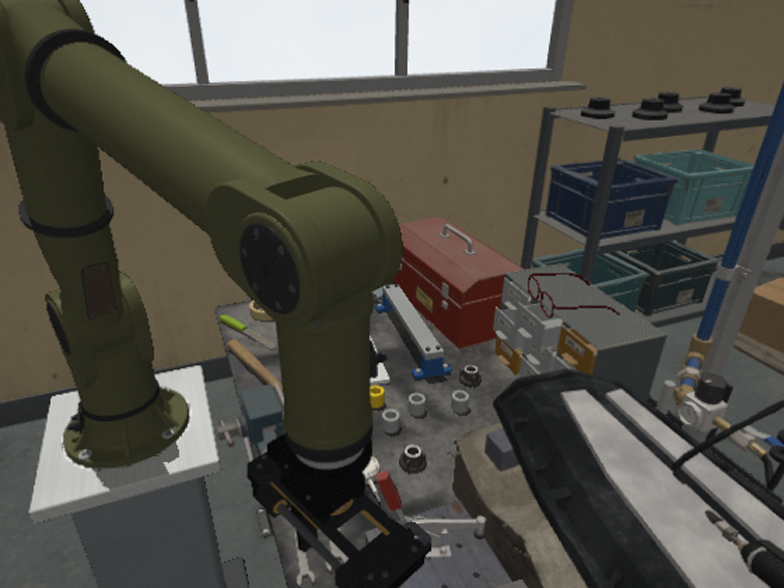

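The top crop (scale 2.66, offset 140,135) shows three grey sleeves at full-frame px (369,179), (361,211) and (371,236). The yellow ring at (341,236) is the look-alike and is excluded by its colour. The rings on dark flanges at (341,155) and (408,235) are the castings. The carrier is in the middle, the bridge above it, and the gauge and hook are at the left.

```bash
cat > h.py <<'E'
import numpy as np, cv2, time
from scipy.optimize import minimize, least_squares
from cell import *
def proj(d,P):
    P=np.atleast_2d(P).astype(float); V=d["view"]; c=P@V[:3,:3].T+V[:3,3]
    s=np.c_[c[:,0],-c[:,1]]/-c[:,2:]; s=s*(1+d["k1"]*(s**2).sum(1,keepdims=True))
    K=d["intrinsics"]; return s@K[:2,:2].T+K[:2,2]
def unproj(d,uv,z):
    f=lambda p:(proj(d,[p[0],p[1],z])[0]-uv)
    return least_squares(f,[0.6,0]).x
def ringfit(d,uv,z=0.032,up=6,ro=0.018,ri=0.0105):
    """sub-pixel: best match of a bright annulus (top face) in world coords"""
    g=cv2.cvtColor(d["frame"],cv2.COLOR_RGB2GRAY).astype(float)
    p0=unproj(d,np.array(uv,float),z); a=np.linspace(0,2*np.pi,48,endpoint=False)
    cs=np.c_[np.cos(a),np.sin(a),0*a]
    def ring(p,r): 
        q=proj(d,np.array([p[0],p[1],z])+r*cs)
        return cv2.remap(g.astype(np.float32),q[:,0].astype(np.float32)[None],q[:,1].astype(np.float32)[None],cv2.INTER_CUBIC).mean()
    f=lambda p:-(2*ring(p,(ro+ri)/2)-ring(p,ri-.004)-ring(p,ro+.004))
    best=min(((f(p0+[i*.001,j*.001]),i,j) for i in range(-8,9) for j in range(-8,9)))
    r=minimize(f,p0+[best[1]*.001,best[2]*.001],method="Nelder-Mead",options=dict(initial_simplex=None,xatol=1e-4,fatol=1e-2))
    return r.x,-r.fun
def rectfit(d,mask,polys,z,p0):
    """fit pose x,y,yaw of polygons (plane z) to a mask by overlap"""
    S=4; m=cv2.resize(mask.astype(np.float32),None,fx=S,fy=S,interpolation=cv2.INTER_LINEAR)
    def f(p):
        c,s=np.cos(p[2]),np.sin(p[2]); im=np.zeros_like(m)
        for P in polys:
            P=np.array(P,float); W=np.c_[c*P[:,0]-s*P[:,1]+p[0],s*P[:,0]+c*P[:,1]+p[1],np.full(len(P),z)]
            q=(proj(d,W)+.5)*S-.5; cv2.fillPoly(im,[np.round(q*16).astype(np.int32)],1,shift=4)
        return np.abs(im-m).sum()/S/S
    sim=np.array([p0]+[np.array(p0)+e for e in np.diag([.01,.01,.05])])
    r=minimize(f,p0,method="Nelder-Mead",options=dict(initial_simplex=sim,xatol=1e-5,fatol=1e-3)); return r.x,r.fun
def box(x0,x1,y0,y1): return [[x0,y0],[x1,y0],[x1,y1],[x0,y1]]
def crop(d,x0,y0,x1,y1,f,name,pts=()):
    a=cv2.resize(np.ascontiguousarray(d["frame"][y0:y1,x0:x1,::-1]),None,fx=f,fy=f,interpolation=cv2.INTER_CUBIC)
    for u,v in pts: cv2.circle(a,(int(round((u+.5-x0)*f)),int(round((v+.5-y0)*f))),1,(0,0,255),-1)
    cv2.imwrite("pics/"+name,a)
def carrier(d,p0=None):
    hi=d["frame"].min(2)>215; hi[:204]&=False if p0 is None else True
    n,l,st,ce=cv2.connectedComponentsWithStats(hi.astype(np.uint8),connectivity=4)
    i=1+np.argmax(st[1:,4]); m=(l==i)
    if p0 is None: p0=[*unproj(d,np.array([276.,223.]),.012),-.11]
    m=cv2.morphologyEx(m.astype(np.uint8),cv2.MORPH_CLOSE,np.ones((9,9)))
    return rectfit(d,m,[box(-.031,.031,-.123,.123),box(-.085,-.031,-.03,.03)],.012,p0)
E
python3 - <<'E'
from h import *
d=read_camera("top")
print(np.c_[unproj(d,np.array([277.,205.]),0)].T)
for uv in [(369,179),(361,210.6),(370.8,235.8),(341.5,235.8),(341,154.5),(408.4,234.6)]:
    print(uv,ringfit(d,uv))
r,e=carrier(d); print("carrier",r,e)
c,s=np.cos(r[2]),np.sin(r[2]); pts=[]
for y in (-.096,-.048,0,.048,.096): pts+= [[-s*y+r[0],c*y+r[1],z] for z in (.037,.012)]
for x,y in box(-.031,.031,-.123,.123): pts.append([c*x-s*y+r[0],s*x+c*y+r[1],.012])
crop(d,225,195,325,265,8,"car1.png",proj(d,pts))
for n,f in (("ring_gauge",0),("bridge",0),("hook_stand",0)):
    s=silhouettes("top",n)[0]; m=s["pixels"]; r=cv2.minAreaRect(np.argwhere(m)[:,::-1].astype(np.float32)); print(n,r)
crop(d,145,145,225,280,4.4,"left1.png")
E
```

```text
[[0.55867108 0.06063669]]
(369, 179) (array([ 0.62705155, -0.18946788]), np.float64(136.50650024414062))
(361, 210.6) (array([ 0.54040243, -0.16471323]), np.float64(161.71163940429688))
(370.8, 235.8) (array([ 0.47185286, -0.19111454]), np.float64(187.75164794921875))
(341.5, 235.8) (array([ 0.4715262, -0.1109383]), np.float64(195.93402099609375))
(341, 154.5) (array([ 0.69312479, -0.11673061]), np.float64(168.74896240234375))
(408.4, 234.6) (array([ 0.47277252, -0.29389809]), np.float64(156.34716796875))
carrier [ 0.50813464  0.06849449 -0.11      ] 5577.4375
ring_gauge ((167.9379119873047, 249.0184783935547), (15.640679359436035, 44.43111038208008), 10.007980346679688)
bridge ((214.96983337402344, 270.56549072265625), (30.458179473876953, 5.790701389312744), 43.15238952636719)
hook_stand ((176.54122924804688, 179.52171325683594), (39.1905632019043, 34.052974700927734), 72.75853729248047)
```

View pics/car1.png

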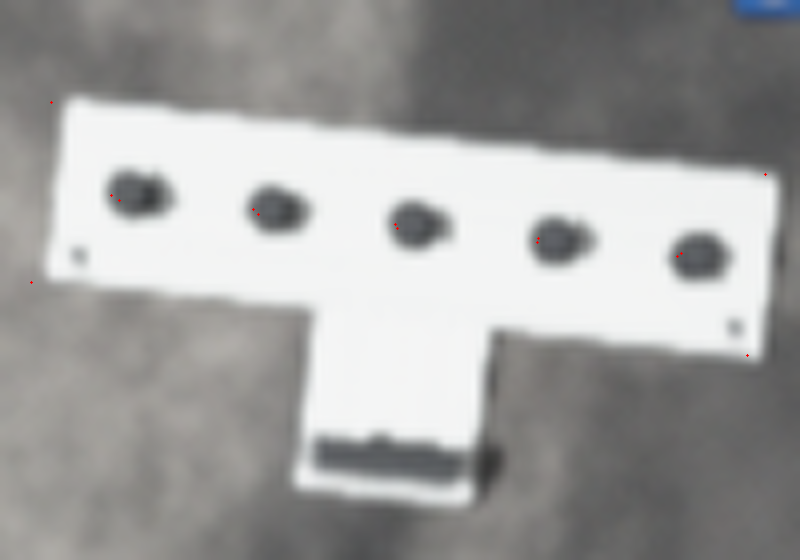

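View pics/left1.png

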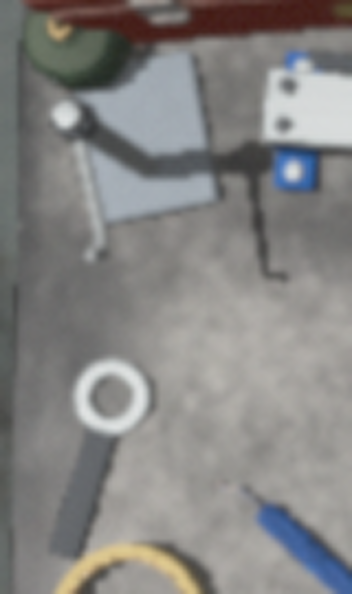

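```bash
python3 - <<'E'
s=open("h.py").read()
i=s.index("def carrier")
s=s[:i]+'''def carrier(d,p0=(.5,.065,-.1),win=(228,200,324,262)):
    g=d["frame"].min(2).astype(np.float32); x0,y0,x1,y1=win; M=np.zeros_like(g)
    M[y0:y1,x0:x1]=np.clip((g[y0:y1,x0:x1]-150)/90,0,1)
    M=cv2.morphologyEx(M,cv2.MORPH_CLOSE,np.ones((9,9)))
    return rectfit(d,M,[box(-.031,.031,-.123,.123),box(-.092,-.031,-.03,.03)],.012,p0)
'''
open("h.py","w").write(s)
E
python3 - <<'E'
from h import *
d=read_camera("top")
r,e=carrier(d); print("carrier",r,np.degrees(r[2]),e)
c,s=np.cos(r[2]),np.sin(r[2]); pts=[]
for y in (-.096,-.048,0,.048,.096):
    print("spigot",y,np.round([-s*y+r[0],c*y+r[1]],4)); pts+= [[-s*y+r[0],c*y+r[1],z] for z in (.037,.012)]
for x,y in box(-.031,.031,-.123,.123): pts.append([c*x-s*y+r[0],s*x+c*y+r[1],.012])
for x,y in box(-.087,-.073,-.025,.025): pts.append([c*x-s*y+r[0],s*x+c*y+r[1],.045])
crop(d,225,195,325,265,8,"car2.png",proj(d,pts))
f=lambda u,v,z:unproj(d,np.array([u,v],float),z)
post=f(160,171.1,.215); tip=f(166.1,202.7,.2155); print("post",post,"tip",tip,tip-post)
print("eye",ringfit(d,(145+111/4.4,145+396/4.4),z=.008,ro=.024,ri=.014), "handle end",f(145+64/4.4,145+552/4.4,.008))
# bridge beam top corners from crop0 (2.66)
for u,v in ((177,67),(505,86),(502,137),(173,117)): print("beam",f(140+u/2.66,135+v/2.66,.067))
E
```

```text
carrier [ 0.50793621  0.06373335 -0.12256196] -7.022282775728813 233.9774932861328
spigot -0.096 [ 0.4962 -0.0315]
spigot -0.048 [0.5021 0.0161]
spigot 0 [0.5079 0.0637]
spigot 0.048 [0.5138 0.1114]
spigot 0.096 [0.5197 0.159 ]
post [0.62144047 0.33280437] tip [0.54598497 0.3167838 ] [-0.0754555  -0.01602057]
eye (array([0.47841304, 0.35792367]), np.float64(188.11007690429688)) handle end [0.38011168 0.38507697]
beam [0.67420322 0.24641207]
beam [ 0.65109962 -0.08146641]
beam [ 0.59993254 -0.07751418]
beam [0.6235535  0.25001353]
```

View pics/car2.png

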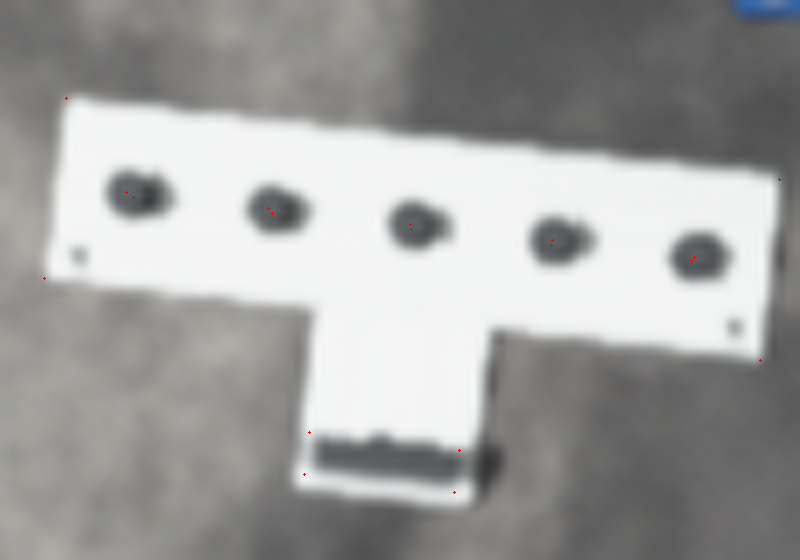

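The carrier overlay fits, with the spigot dots about 0.4 px low, so I add 1 mm in x. Next come the motion planner and the first approach.

```bash
cat >> h.py <<'E'
from scipy.spatial.transform import Rotation as Ro, Slerp
import json
def pose(): o=get_obs(); return o["tool_pos"],Ro.from_euler("xyz",o["tool_rot"],degrees=True)
def down(yaw,tilt=0): # tilt: about tool y, degrees, negative/positive by right hand
    return Ro.from_euler("xyz",[180,0,yaw],degrees=True)*Ro.from_euler("y",tilt,degrees=True)
def rows(pts,w,cur=None,nd=3):
    """pts: list of (n,pos,R). prints rows"""
    p,R=cur or pose(); out=[]
    for n,q,S in pts:
        sl=Slerp([0,1],Ro.concatenate([R,S])); R0=R
        for i in range(n):
            Rn=sl((i+1)/n); pn=p+(np.array(q)-p)/(n-i)
            s=np.round(R.inv().apply(pn-p),nd+1); t=np.round((R.inv()*Rn).as_rotvec(),nd)
            p=p+R.apply(s); R=R*Ro.from_rotvec(t); out.append([*(s+0).tolist(),*(t+0).tolist(),w])
    print(json.dumps([out]).replace("-0.0,","0,").replace("0.0,","0,")); print(len(out),np.abs(np.array(out)).max(0).round(3))
E
python3 - <<'E'
from h import *
rows([(12,[.626,-.19,.12],down(83))],.06)
E
```

```text
[[[0.0426, -0.0201, 0.0085, 0, 0, -0.089, 0.06], [0.0442, -0.0163, 0.0086, 0, 0, -0.089, 0.06], [0.0455, -0.0123, 0.0085, 0, 0, -0.089, 0.06], [0.0464, -0.0082, 0.0086, 0, 0, -0.089, 0.06], [0.0469, -0.004, 0.0085, 0, 0, -0.089, 0.06], [0.0471, 0.0002, 0.0086, 0, 0, -0.089, 0.06], [0.0469, 0.0043, 0.0085, 0, 0, -0.089, 0.06], [0.0463, 0.0085, 0.0086, 0, 0, -0.09, 0.06], [0.0454, 0.0126, 0.0085, 0, 0, -0.089, 0.06], [0.044, 0.0166, 0.0086, 0, 0, -0.089, 0.06], [0.0424, 0.0205, 0.0085, 0, 0, -0.089, 0.06], [0.0404, 0.0242, 0.0086, 0, 0, -0.089, 0.06]]]
12 [0.047 0.024 0.009 0.    0.    0.09  0.06 ]
```

>>> play_rows --steps '[[[0.0426,-0.0201,0.0085,0,0,-0.089,0.06],[0.0442,-0.0163,0.0086,0,0,-0.089,0.06],[0.0455,-0.0123,0.0085,0,0,-0.089,0.06],[0.0464,-0.0082,0.0086,0,0,-0.089,0.06],[0.0469,-0.004,0.0085,0,0,-0.089,0.06],[0.0471,0.0002,0.0086,0,0,-0.089,0.06],[0.0469,0.0043,0.0085,0,0,-0.089,0.06],[0.0463,0.0085,0.0086,0,0,-0.09,0.06],[0.0454,0.0126,0.0085,0,0,-0.089,0.06],[0.044,0.0166,0.0086,0,0,-0.089,0.06],[0.0424,0.0205,0.0085,0,0,-0.089,0.06],[0.0404,0.0242,0.0086,0,0,-0.089,0.06]]]' --force 30

```text
time_s: 2.35
tool_pos: [0.6271, -0.1888, 0.1199]
tool_rot: [180.0, 0.0, 83.2]
force: [0.7, -0.8, 0.9]
grip_width: 0.0597
grasp_force: 0.0
```

>>> play_rows --steps '[[[0,0,0,0,0,0,0.06],[0,0,0,0,0,0,0.06],[0,0,0,0,0,0,0.06]]]'

```text
time_s: 2.65
tool_pos: [0.6253, -0.1919, 0.12]
tool_rot: [-180.0, 0.1, 82.9]
force: [0.5, -1.2, 0.2]
grip_width: 0.0603
grasp_force: 0.0
```

>>> play_rows --steps '[[[0.001,0.001,0.03,0,0,0,0.06],[0,0,0.035,0,0,0,0.06],[0,0,0.03,0,0,0,0.06],[0,0,0.015,0,0,0,0.06],[0,0,0.005,0,0,0,0.06],[0,0,0,0,0,0,0.06],[0,0,0,0,0,0,0.03],[0,0,0,0,0,0,0.03],[0,0,0,0,0,0,0.03],[0,0,0,0,0,0,0.03],[0,0,0,0,0,0,0.03],[0,0,0,0,0,0,0.03]]]' --force 30

```text
time_s: 3.85
tool_pos: [0.6278, -0.1893, 0.0057]
tool_rot: [179.9, 0.0, 83.0]
force: [0.3, 0.3, 3.0]
grip_width: 0.0344
grasp_force: 29.8
```

>>> play_rows --steps '[[[0,0,-0.03,0,0,0,0.03],[0,0,-0.04,0,0,0,0.03],[0.0235,-0.0247,0,0,0,0,0.03],[0.0235,-0.0247,0,0,0,0,0.03],[0.0235,-0.0247,0,0,0,0,0.03],[0.0235,-0.0247,0,0,0,0,0.03],[0.0235,-0.0247,0,0,0,0,0.03],[0.0235,-0.0247,0,0,0,0,0.03],[0,0,0,0,0,0,0.03],[0,0,0,0,0,0,0.03],[0,0,0,0,0,0,0.03],[0,0,0,0,0,0,0.03]]]'

```text
time_s: 5.05
tool_pos: [0.4977, -0.0322, 0.0749]
tool_rot: [180.0, -0.0, 82.9]
force: [0.1, 0.4, -1.2]
grip_width: 0.0345
grasp_force: 29.8
```

Run:
```python
from h import *
d=read_camera("top"); crop(d,225,195,325,265,6,"p1.png",proj(d,[[.4972,-.0315,.012],[.4972,-.0315,.07],[.4972,-.0315,.102]]))
t=cv2.imread("pics/p1.png")
d=read_camera("side"); crop(d,225,220,345,310,6,"p1s.png",proj(d,[[.4972,-.0315,.012],[.4972,-.0315,.07],[.4972,-.0315,.037]]))
s=cv2.imread("pics/p1s.png"); cv2.imwrite("pics/p1m.png",s)
ps=[get_obs()["tool_pos"]]; print(ps)
```

```text
[array([ 0.49752057, -0.03191048,  0.07478807])]
```

View pics/p1m.png

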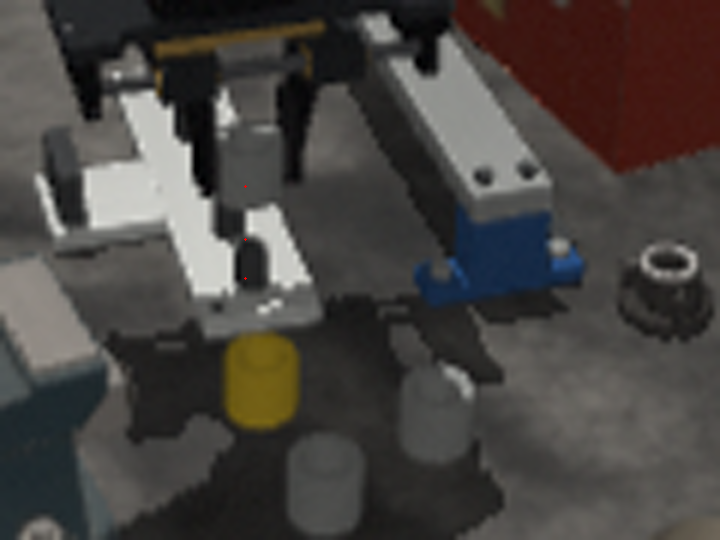

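>>> play_rows --steps '[[[0,0,0.03,0,0,0,0.03],[0,0,0.008,0,0,0,0.03],[0,0,0.006,0,0,0,0.03],[0,0,0.006,0,0,0,0.03],[0,0,0.005,0,0,0,0.03],[0,0,0.003,0,0,0,0.03],[0,0,0,0,0,0,0.03],[0,0,0,0,0,0,0.03]]]'

```text
time_s: 5.95
tool_pos: [0.4976, -0.0312, 0.0177]
tool_rot: [180.0, 0.0, 83.0]
force: [-0.7, 0.3, 6.4]
grip_width: 0.0344
grasp_force: 29.8
```

>>> play_rows --steps '[[[0,0,0,0,0,0,0.056],[0,0,0,0,0,0,0.056],[0,0,0,0,0,0,0.056],[0,0,-0.02,0,0,0,0.056],[0,0,-0.04,0,0,0,0.056],[-0.0254,0.0118,0,0,0,0,0.056],[-0.0254,0.0118,0,0,0,0,0.056],[-0.0254,0.0118,0,0,0,0,0.056],[-0.0254,0.0118,0,0,0,0,0.056],[-0.0254,0.0118,0,0,0,0,0.056],[0,0,0,0,0,0,0.056],[0,0,0,0,0,0,0.056]]]'

```text
time_s: 7.15
tool_pos: [0.5398, -0.1645, 0.0763]
tool_rot: [-179.9, -0.0, 82.9]
force: [-0.2, 1.0, 0.3]
grip_width: 0.0563
grasp_force: 0.0
```

Run:
```python
from h import *
print(get_obs()["tool_pos"])
d=read_camera("side"); crop(d,225,220,345,310,6,"p2.png",proj(d,[[.5404,-.1647,.032],[.4719,-.1911,.032],[.5404,-.1647,.0],[.4719,-.1911,.0]]))
d=read_camera("top"); print(ringfit(d,(370.8,235.8)),ringfit(d,proj(d,[.4972,-.0315,.044])[0],z=.044),carrier(d))
```

```text
[ 0.53976763 -0.16449357  0.07634662]
(array([ 0.48118916, -0.18456896]), np.float64(3.2161483764648438)) (array([ 0.49598387, -0.03058182]), np.float64(101.13375854492188)) (array([ 0.508241  ,  0.0642378 , -0.11739806]), np.float64(332.3536376953125))
```

View pics/p2.png

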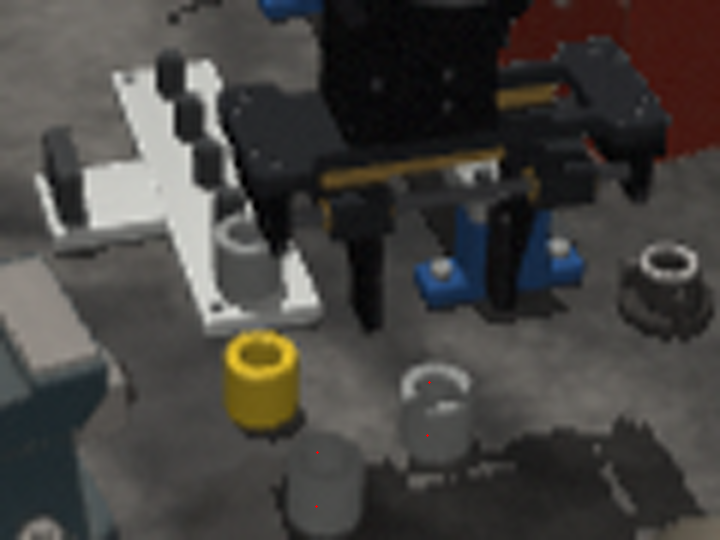

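Sleeve 1 is home on spigot 0, seen at crop (250,260). The other two are where I measured them, at (436,410) and (325,485).

>>> play_rows --steps '[[[0,0,0.03,0,0,0,0.056],[0,0,0.03,0,0,0,0.056],[0,0,0.012,0,0,0,0.056],[0,0,0,0,0,0,0.056],[0,0,0,0,0,0,0.03],[0,0,0,0,0,0,0.03],[0,0,0,0,0,0,0.03],[0,0,0,0,0,0,0.03],[0,0,0,0,0,0,0.03],[0,0,-0.03,0,0,0,0.03],[0,0,-0.04,0,0,0,0.03]]]'

```text
time_s: 8.35
tool_pos: [0.5378, -0.1638, 0.0734]
tool_rot: [-179.7, -0.1, 83.0]
force: [0.7, -0.3, -1.1]
grip_width: 0.0349
grasp_force: 30.0
```

>>> play_rows --steps '[[[0.037,-0.0098,0,0,0,0,0.03],[0.0372,-0.0098,0,0,0,0,0.03],[0.0372,-0.0098,0,0,0,0,0.03],[0.0372,-0.0098,0,0,0,0,0.03],[0.0372,-0.0099,0,0,0,0,0.03],[0.0371,-0.0099,0,0,0,0,0.03],[0,0,0,0,0,0,0.03],[0,0,0,0,0,0,0.03],[0,0,0,0,0,0,0.03],[0,0,0,0,0,0,0.03]]]'

```text
time_s: 9.35
tool_pos: [0.5089, 0.0623, 0.0747]
tool_rot: [-180.0, 0.0, 82.9]
force: [0.9, 0.2, -0.7]
grip_width: 0.035
grasp_force: 30.0
```

>>> play_rows --steps '[[[0,0,0.03,0,0,0,0.03],[0,0,0.008,0,0,0,0.03],[0,0,0.006,0,0,0,0.03],[0,0,0.006,0,0,0,0.03],[0,0,0.005,0,0,0,0.03],[0,0,0.003,0,0,0,0.03],[0,0,0,0,0,0,0.03],[0,0,0,0,0,0,0.03]]]'

```text
time_s: 10.15
tool_pos: [0.509, 0.0639, 0.0177]
tool_rot: [180.0, 0.0, 83.0]
force: [-1.5, -0.0, 4.4]
grip_width: 0.0357
grasp_force: 3.0
```

>>> play_rows --steps '[[[0,0,0,0,0,0,0.056],[0,0,0,0,0,0,0.056],[0,0,0,0,0,0,0.056],[0,0,-0.02,0,0,0,0.056],[0,0,-0.04,0,0,0,0.056],[-0.0429,-0.001,0,0,0,0,0.056],[-0.0429,-0.001,0,0,0,0,0.056],[-0.0429,-0.0009,0,0,0,0,0.056],[-0.0429,-0.0009,0,0,0,0,0.056],[-0.0429,-0.0009,0,0,0,0,0.056],[-0.0429,-0.001,0,0,0,0,0.056],[0,0,0,0,0,0,0.056]]]'

```text
time_s: 11.35
tool_pos: [0.4699, -0.1981, 0.0767]
tool_rot: [-180.0, 0.2, 82.4]
force: [-0.5, 1.0, -0.4]
grip_width: 0.0562
grasp_force: 0.0
```

Run:
```python
from h import *
print(get_obs()["tool_pos"])
d=read_camera("side"); crop(d,225,220,345,310,6,"p3.png",proj(d,[[.4719,-.1911,.032],[.4719,-.1911,.0]]))
d=read_camera("top"); print(ringfit(d,proj(d,[.509,.0637,.044])[0],z=.044),ringfit(d,proj(d,[.4972,-.0315,.044])[0],z=.044),carrier(d))
```

```text
[ 0.46985356 -0.19809094  0.07670775]
(array([0.5072377 , 0.06422081]), np.float64(115.37469482421875)) (array([ 0.49606741, -0.0305779 ]), np.float64(99.21708679199219)) (array([ 0.50815715,  0.06424331, -0.11775666]), np.float64(379.18994140625))
```

View pics/p3.png

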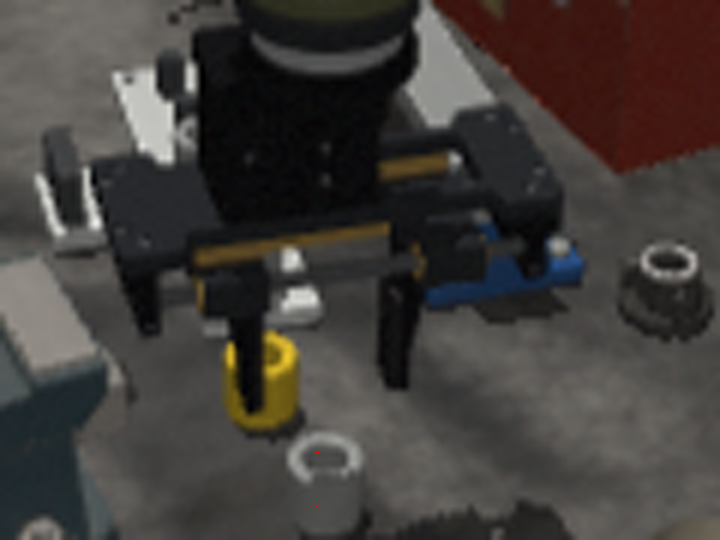

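Sleeve 3 is still at crop (325,485), unmoved. Sleeve 2 is on spigot 2 by the ring fit.

>>> play_rows --steps '[[[0,0,0,0,0,0,0.056],[0,0,0.03,0,0,0,0.056],[0,0,0.03,0,0,0,0.056],[0,0,0.012,0,0,0,0.056],[0,0,0,0,0,0,0.056],[0,0,0,0,0,0,0.03],[0,0,0,0,0,0,0.03],[0,0,0,0,0,0,0.03],[0,0,0,0,0,0,0.03],[0,0,0,0,0,0,0.03],[0,0,-0.03,0,0,0,0.03],[0,0,-0.04,0,0,0,0.03]]]'

```text
time_s: 12.65
tool_pos: [0.4694, -0.1899, 0.0736]
tool_rot: [-179.7, -0.1, 83.0]
force: [0.8, -0.6, -1.4]
grip_width: 0.0356
grasp_force: 30.0
```

>>> play_rows --steps '[[[0.0441,0.0007,0,0,0,0,0.03],[0.0442,0.0007,0,0,0,0,0.03],[0.0442,0.0007,0,0,0,0,0.03],[0.0442,0.0007,0,0,0,0,0.03],[0.0442,0.0007,0,0,0,0,0.03],[0.0442,0.0007,0,0,0,0,0.03],[0.0442,0.0007,0,0,0,0,0.03],[0.0442,0.0008,0,0,0,0,0.03],[0,0,0,0,0,0,0.03],[0,0,0,0,0,0,0.03],[0,0,0,0,0,0,0.03],[0,0,0,0,0,0,0.03]]]'

```text
time_s: 13.85
tool_pos: [0.5206, 0.1573, 0.0746]
tool_rot: [-180.0, 0.1, 82.8]
force: [0.3, -0.1, -1.8]
grip_width: 0.036
grasp_force: 30.0
```

>>> play_rows --steps '[[[0,0,0.03,0,0,0,0.03],[0,0,0.008,0,0,0,0.03],[0,0,0.006,0,0,0,0.03],[0,0,0.006,0,0,0,0.03],[0,0,0.005,0,0,0,0.03],[0,0,0.003,0,0,0,0.03],[0,0,0,0,0,0,0.03],[0,0,0,0,0,0,0.03]]]'

```text
time_s: 14.65
tool_pos: [0.5203, 0.1591, 0.0181]
tool_rot: [-180.0, 0.1, 83.0]
force: [-3.7, -1.8, 7.9]
grip_width: 0.0359
grasp_force: 30.0
```

>>> play_rows --steps '[[[0,0,0,0,0,0,0.056],[0,0,0,0,0,0,0.056],[0,0,0,0,0,0,0.056],[0,0,-0.02,0,0,0,0.056],[0,0,-0.04,0,0,0,0.056],[-0.024,-0.02,0,0,0,0,0.05],[-0.024,-0.02,0,0,0,0,0.05],[-0.024,-0.02,0,0,0,0,0.05],[-0.024,-0.02,0,0,0,0,0.05],[0,0,0,0,0,0,0.05],[0,0,0,0,0,0,0.05],[0,0,0,0,0,0,0.05]]]'

```text
time_s: 15.85
tool_pos: [0.4304, 0.0747, 0.0773]
tool_rot: [179.9, -0.0, 83.1]
force: [0.2, -0.2, 0.0]
grip_width: 0.0499
grasp_force: 0.0
```

Run:
```python
from h import *
print(get_obs()["tool_pos"],get_obs()["tool_rot"])
d=read_camera("side"); crop(d,215,210,315,285,7,"p4.png")
d=read_camera("top")
for p in ([.5207,.159],[.509,.0637],[.4972,-.0315]): print(ringfit(d,proj(d,[*p,.044])[0],z=.044))
print(carrier(d))
```

```text
[0.43041616 0.07465545 0.07732411] [ 1.79927990e+02 -4.61691085e-02  8.30533720e+01]
(array([0.51825509, 0.15930872]), np.float64(129.0084686279297))
(array([0.51034396, 0.08242569]), np.float64(62.28192901611328))
(array([ 0.49515046, -0.03090576]), np.float64(143.01022338867188))
(array([ 0.51113572,  0.06512241, -0.09002709]), np.float64(1717.367919921875))
```

View pics/p4.png

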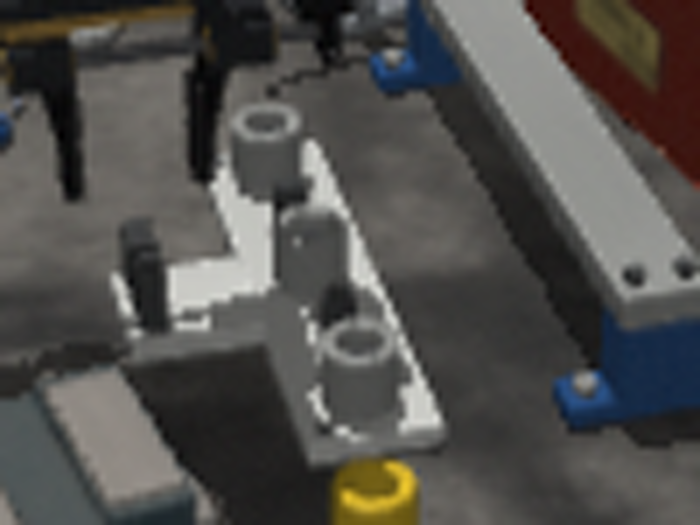

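All three sleeves are on spigots 0, 2 and 4, at crop (358,375), (312,250) and (265,150), with pins 1 and 3 showing between them. Next I grip the bar.

>>> play_rows --steps '[[[0,0,0.03,0,0,0,0.05],[0,0,0.02,0,0,0,0.05],[0,0,0.008,0,0,0,0.05],[0,0,0,0,0,0,0.05],[0,0,0,0,0,0,0.01],[0,0,0,0,0,0,0.01],[0,0,0,0,0,0,0.01],[0,0,0,0,0,0,0.01],[0,0,0,0,0,0,0.01],[0,0,0,0,0,0,0.01],[0,0,0,0,0,0,0.01],[0,0,0,0,0,0,0.01]]]' --force 25

```text
time_s: 17.15
tool_pos: [0.4306, 0.0737, 0.0193]
tool_rot: [179.9, -0.0, 83.0]
force: [4.6, -0.3, -0.7]
grip_width: 0.0138
grasp_force: 25.0
```

Run:
```python
from h import *
o=get_obs(); print(o["tool_pos"],o["tool_rot"],o["grip_width"],o["grasp_force"])
d=read_camera("top")
r=[ringfit(d,proj(d,[*p,.044])[0],z=.044) for p in ([.5207,.159],[.509,.0637],[.4972,-.0315])]; print(r)
crop(d,200,150,340,255,5.7,"p5.png")
# plan: rotate +3deg about bar & move: carrier target
a=np.radians(-4.03); T=np.array([.6392,.0843]); print("bar target",T-.08*np.array([np.cos(a),np.sin(a)]))
```

```text
[0.43056829 0.07369787 0.01933424] [ 1.79874215e+02 -1.08611753e-02  8.30101085e+01] 0.013802748209320228 25.002824339317158
[(array([0.51789624, 0.15930693]), np.float64(129.33338928222656)), (array([0.54345395, 0.05267682]), np.float64(55.095603942871094)), (array([ 0.49542451, -0.03060758]), np.float64(119.34750366210938))]
bar target [0.55939781 0.0899223 ]
```

View pics/p5.png

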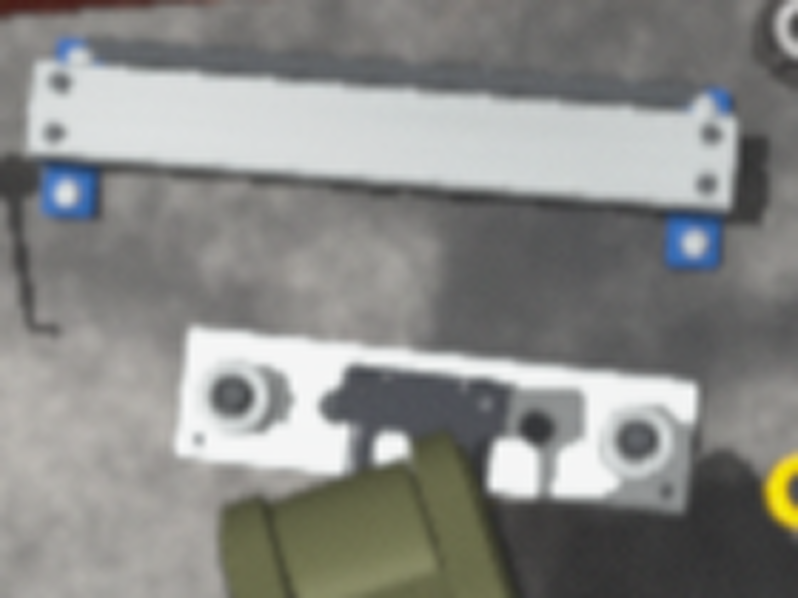

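Run:
```python
from h import *
d=read_camera("top")
f=lambda u,v,z:unproj(d,np.array([200+u/5.7-.5,150+v/5.7-.5]),z)
B=[f(67,193,.016),f(693,243,.016),f(712,103,.016),f(75,53,.016)]; print(np.array(B),np.mean(B,0))
C=[f(*q,.067) for q in((35,62),(737,112),(730,210),(30,157))]; print(np.array(C),np.mean(C,0))
for P in (B,C):
    l=(P[0]+P[3]-P[1]-P[2])/2; print("yaw",np.degrees(-np.arctan2(l[0],l[1])), np.hypot(*l))
cur=(np.array([.4297,.0737,.0206]),down(83))
rows([(6,[.475,.082,.0206],down(86.0))],.01,cur)
```

```text
[[ 0.61886045  0.24127551]
 [ 0.5913727  -0.06067549]
 [ 0.65938508 -0.07101433]
 [ 0.68760233  0.23785345]] [0.63930514 0.08685978]
[[ 0.67372546  0.24883092]
 [ 0.64625071 -0.07858766]
 [ 0.6003913  -0.0744847 ]
 [ 0.62877792  0.25079186]] [0.63728635 0.08663761]
yaw -5.2108046824005 0.30667679718742163
yaw -4.8917782703204695 0.32754062355079827
[[[0.0023, 0.0073, 0, 0, 0, -0.009, 0.01], [0.0022, 0.0074, 0, 0, 0, -0.008, 0.01], [0.0022, 0.0074, 0, 0, 0, -0.009, 0.01], [0.0021, 0.0074, 0, 0, 0, -0.009, 0.01], [0.002, 0.0074, 0, 0, 0, -0.009, 0.01], [0.002, 0.0073, 0, 0, 0, -0.008, 0.01]]]
6 [0.002 0.007 0.    0.    0.    0.009 0.01 ]
```

Run:
```python
from h import *
cur=(np.array([.4297,.0737,.0206]),down(83))
rows([(6,[.4906,.0999,.0206],down(85)),(5,[.548,.0948,.0206],down(85)),(1,[.548,.0948,.0206],down(85))],.01,cur)
```

```text
[[[0.0056, 0.0095, 0, 0, 0, -0.006, 0.01], [0.0055, 0.0096, 0, 0, 0, -0.006, 0.01], [0.0055, 0.0096, 0, 0, 0, -0.005, 0.01], [0.0054, 0.0096, 0, 0, 0, -0.006, 0.01], [0.0053, 0.0097, 0, 0, 0, -0.006, 0.01], [0.0053, 0.0097, 0, 0, 0, -0.006, 0.01], [0, 0.0115, 0, 0, 0, 0, 0.01], [0, 0.0115, 0, 0, 0, 0, 0.01], [0, 0.0116, 0, 0, 0, 0, 0.01], [0, 0.0115, 0, 0, 0, 0, 0.01], [-0.0001, 0.0116, 0, 0, 0, 0, 0.01], [0, 0, 0, 0, 0, 0, 0.01]]]
12 [0.006 0.012 0.    0.    0.    0.006 0.01 ]
```

>>> play_rows --steps '[[[0.0056,0.0095,0,0,0,-0.006,0.01],[0.0055,0.0096,0,0,0,-0.006,0.01],[0.0055,0.0096,0,0,0,-0.005,0.01],[0.0054,0.0096,0,0,0,-0.006,0.01],[0.0053,0.0097,0,0,0,-0.006,0.01],[0.0053,0.0097,0,0,0,-0.006,0.01],[0,0,0,0,0,0,0.01],[0,0,0,0,0,0,0.01]]]'

```text
time_s: 18.05
tool_pos: [0.4868, 0.0987, 0.0181]
tool_rot: [-179.5, 0.2, 84.9]
force: [-4.5, -2.4, 6.9]
grip_width: 0.0153
grasp_force: 24.8
```

Run:
```python
from h import *
o=get_obs(); print(o["force"],o["tool_pos"],o["tool_rot"])
d=read_camera("top")
# carrier est from tool
b=np.array([.4906,.0999]); a=np.radians(-5); c=b+.08*np.array([np.cos(a),np.sin(a)]); y=np.array([-np.sin(a),np.cos(a)])
for k in (.096,-.096): print(c+k*y, ringfit(d,proj(d,[*(c+k*y),.044])[0],z=.044))
crop(d,200,150,340,255,5.7,"p6.png")
```

```text
[-4.45690387 -2.40345155  6.86313995] [0.48682297 0.09868481 0.01812056] [-179.5357796     0.21604114   84.91125438]
[0.57866253 0.18856223] (array([0.57994279, 0.17621167]), np.float64(133.1912841796875))
[ 0.56192862 -0.00270715] (array([0.55963556, 0.00348361]), np.float64(45.35211181640625))
```

View pics/p6.png

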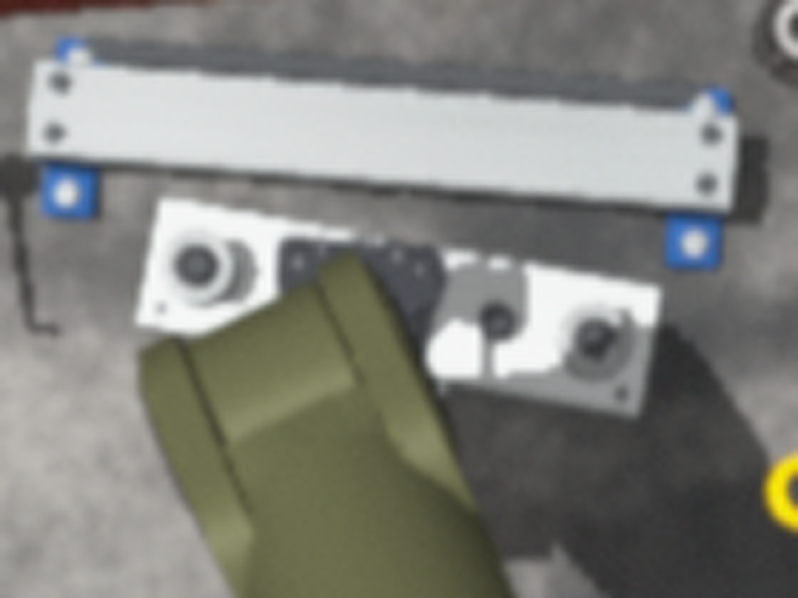

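The carrier slipped in the grip and now sits at about -10° of yaw, with its front edge running from crop (160,200) to (660,285). I grip harder and re-measure.

>>> play_rows --steps '[[[0,0,0,0,0,0,0.0],[0,0,0,0,0,0,0.0],[0,0,0,0,0,0,0.0],[0,0,0,0,0,0,0.0],[0,0,0,0,0,0,0.0]]]' --force 60

```text
time_s: 18.6
tool_pos: [0.4876, 0.0985, 0.0181]
tool_rot: [-179.7, 0.2, 85.0]
force: [-4.3, -3.5, 4.0]
grip_width: 0.0141
grasp_force: 58.6
```

```bash
cat >> h.py <<'E'
def front(d):
    """left/right sleeve rings -> carrier yaw, origin (camera world)"""
    pass
def platefit(d,p0,win):
    # front corners & side edges of plate: use bright mask, only the plate rectangle, occluded pixels ignored
    hsv=cv2.cvtColor(d["frame"],cv2.COLOR_RGB2HSV).astype(int); g=d["frame"].min(2).astype(np.float32)
    x0,y0,x1,y1=win
    def f(p):
        c,s=np.cos(p[2]),np.sin(p[2]); e=0
        # sample edge contrast: inside minus outside along front edge and both ends
        def seg(a,b,n,nrm):
            t=np.linspace(0,1,n)[:,None]; P=np.array(a)*(1-t)+np.array(b)*t
            def v(o):
                Q=P+o*np.array(nrm); W=np.c_[c*Q[:,0]-s*Q[:,1]+p[0],s*Q[:,0]+c*Q[:,1]+p[1],np.full(n,.012)]
                q=proj(d,W).astype(np.float32); return cv2.remap(g,q[:,0][None],q[:,1][None],cv2.INTER_LINEAR)[0]
            return np.median(v(-.003)-v(.003))+ (v(-.003)-v(.003)).mean()
        return -(seg((.031,.12),(.031,-.12),80,(1,0))+.5*seg((.028,.123),(-.028,.123),25,(0,1))+.5*seg((.028,-.123),(-.028,-.123),25,(0,-1)))
    best=None
    for yaw in np.arange(-.25,.02,.03):
      for dx in (-.008,0,.008):
        for dy in (-.01,0,.01):
          q=[p0[0]+dx,p0[1]+dy,yaw]; v=f(q)
          if best is None or v<best[0]: best=(v,q)
    sim=np.array([best[1]]+[np.array(best[1])+k for k in np.diag([.003,.003,.02])])
    r=minimize(f,best[1],method="Nelder-Mead",options=dict(initial_simplex=sim,xatol=1e-4,fatol=.01)); return r.x,r.fun
E
python3 - <<'E'
from h import *
o=get_obs(); print(o["force"],o["tool_pos"],o["tool_rot"],o["grip_width"],o["wrist_torque"])
d=read_camera("top")
r,e=platefit(d,[.567,.091],None); print(r,np.degrees(r[2]),e)
a=r[2]; print("bar",r[:2]-.08*np.array([np.cos(a),np.sin(a)]))
E
```

```text
[-4.27664542 -3.49188313  4.04774661] [0.48759084 0.09848619 0.01808201] [-179.66308268    0.19599578   84.96128911] 0.014136080002854406 [-1.14850918  1.09996895 -0.28670973]Traceback (most recent call last):
  File "<stdin>", line 4, in <module>
  File "h.py", line 65, in platefit
    x0,y0,x1,y1=win
    ^^^^^^^^^^^
TypeError: cannot unpack non-iterable NoneType object
```

```bash
sed -i '/x0,y0,x1,y1=win$/d' h.py
python3 - <<'E'
s=open('h.py').read()
if 'x0,y0,x1,y1=win; M' not in s: print("carrier() broken")
E
python3 - <<'E'
from h import *
d=read_camera("top")
r,e=platefit(d,[.567,.091],None); print(r,np.degrees(r[2]),e)
a=r[2]; print("bar",r[:2]-.08*np.array([np.cos(a),np.sin(a)]))
for k in (.096,-.096):
    q=r[:2]+k*np.array([-np.sin(a),np.cos(a)]); print(q,ringfit(d,proj(d,[*q,.044])[0],z=.044))
E
```

```text
[ 0.56543525  0.08596405 -0.1240198 ] -7.10581084712115 -348.35296630859375
bar [0.4860497  0.09586022]
[0.57731065 0.18122671] (array([0.57565323, 0.1820981 ]), np.float64(133.8815460205078))
[ 0.55355985 -0.00929861] (array([ 0.55223397, -0.0074312 ]), np.float64(72.01698303222656))
```

>>> play_rows --steps '[[[0,0,0,0,0,-0.012,0.0],[0,0,0,0,0,-0.012,0.0],[0,0,0,0,0,-0.011,0.0],[0,0.004,0,0,0,0,0.0],[0,0.006,0,0,0,0,0.0],[0,0.006,0,0,0,0,0.0],[0,0.006,0,0,0,0,0.0],[0,0.004,0,0,0,0,0.0],[0,0.002,0,0,0,0,0.0],[0,0,0,0,0,0,0.0],[0,0,0,0,0,0,0.0]]]'

```text
time_s: 19.8
tool_pos: [0.5141, 0.0996, 0.0181]
tool_rot: [-179.5, 0.1, 87.1]
force: [-9.5, -0.8, 8.6]
grip_width: 0.0135
grasp_force: 59.0
```

Run:
```python
from h import *
o=get_obs(); print(o["force"],o["tool_pos"],o["tool_rot"])
d=read_camera("top")
r,e=platefit(d,[.593,.087],None); print(r,np.degrees(r[2]),e)
a=r[2]
for k in (.096,-.096):
    q=r[:2]+k*np.array([-np.sin(a),np.cos(a)]); print(q,ringfit(d,proj(d,[*q,.044])[0],z=.044))
crop(d,200,150,340,255,5.7,"p7.png")
```

```text
[-9.54052999 -0.786642    8.59659331] [0.51407536 0.09963585 0.01809288] [-1.79512575e+02  5.75424266e-02  8.70995050e+01]
[ 0.59570429  0.09063128 -0.1760339 ] -10.085999650676733 -131.63702392578125
[0.6125164 0.1851477] (array([0.59788957, 0.18748879]), np.float64(149.67198181152344))
[ 0.57889218 -0.00388514] (array([ 0.5846732 , -0.00287158]), np.float64(108.24983215332031))
```

View pics/p7.png

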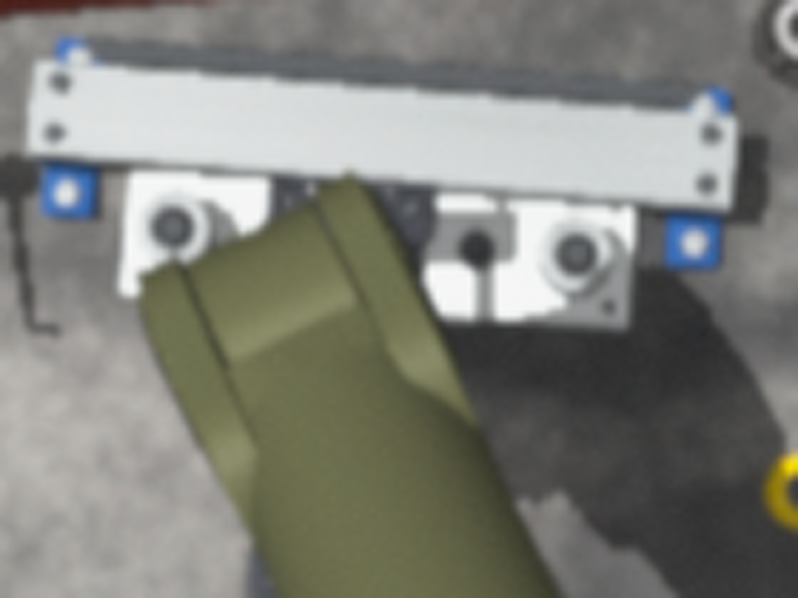

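>>> play_rows --steps '[[[-0.0002,0.003,0,0,0,0.004,0.0],[-0.0002,0.005,0,0,0,0.004,0.0],[-0.0002,0.006,0,0,0,0.004,0.0],[-0.0002,0.006,0,0,0,0,0.0],[-0.0002,0.006,0,0,0,0,0.0],[-0.0002,0.006,0,0,0,0,0.0],[-0.0002,0.005,0,0,0,0,0.0],[-0.0001,0.003,0,0,0,0,0.0],[0,0.002,0,0,0,0,0.0],[0,0,0,0,0,0,0.0]]]'

```text
time_s: 20.85
tool_pos: [0.5566, 0.0964, 0.0182]
tool_rot: [-179.6, -0.0, 86.5]
force: [-8.0, 1.2, 5.4]
grip_width: 0.0133
grasp_force: 59.5
```

>>> play_rows --steps '[[[0,0.001,0,0,0,0,0.0],[0,0.002,0,0,0,0,0.0],[0,0.001,0,0,0,0,0.0],[0,0,0,0,0,0,0.0]]]'

```text
time_s: 21.25
tool_pos: [0.5603, 0.0962, 0.0182]
tool_rot: [-179.6, -0.0, 86.5]
force: [-8.4, -0.5, 5.7]
grip_width: 0.0136
grasp_force: 59.5
```

>>> play_rows --steps '[[[0,0.001,0,0,0,0,0.0],[0,0.001,0,0,0,0,0.0],[0,0.001,0,0,0,0,0.0],[0,0,0,0,0,0,0.0]]]'

```text
time_s: 21.65
tool_pos: [0.5608, 0.0963, 0.0182]
tool_rot: [-179.3, 0.1, 86.5]
force: [-16.7, -0.5, 12.9]
grip_width: 0.0137
grasp_force: 59.5
```

>>> play_rows --steps '[[[0,0.001,0,0,0,0,0.0],[0,0,0,0,0,0,0.0],[0,-0.002,0,0,0,0,0.0],[0,-0.0015,0,0,0,0,0.02],[0,0,0,0,0,0,0.045],[0,0,0,0,0,0,0.045],[0,0,0,0,0,0,0.045],[0,0,-0.02,0,0,0,0.045],[0,0,-0.04,0,0,0,0.045],[0,0,-0.05,0,0,0,0.045],[0,0,-0.05,0,0,0,0.045],[0,0,0,0,0,0,0.045]]]'

```text
time_s: 22.85
tool_pos: [0.5695, 0.0957, 0.1868]
tool_rot: [179.2, -0.1, 86.3]
force: [0.8, -0.1, 0.3]
grip_width: 0.0447
grasp_force: 0.0
```

Run:
```python
from h import *
o=get_obs(); print(o["force"],o["tool_pos"],o["tool_rot"],o["qpos"])
# plan next: retract back to view, above gauge
p=np.array([.47,.25,.2])
rows([(10,p,down(86.5))],.045)
```

```text
[ 0.81583815 -0.06382744  0.32534121] [0.56947446 0.09567406 0.18681161] [ 1.79208400e+02 -1.23475583e-01  8.63263373e+01] [ 22.45427399  13.80771385 -39.94259988  96.14605429   9.40603195
  72.6105765  -23.04953595]
[[[0.0148, -0.0109, -0.0014, 0.001, 0, 0, 0.045], [0.0148, -0.0109, -0.0014, 0.002, 0, -0.001, 0.045], [0.0148, -0.0109, -0.0014, 0.001, -0.001, 0, 0.045], [0.0148, -0.0109, -0.0014, 0.002, 0, 0, 0.045], [0.0148, -0.0109, -0.0014, 0.001, 0, -0.001, 0.045], [0.0148, -0.0109, -0.0014, 0.001, 0, 0, 0.045], [0.0147, -0.0109, -0.0014, 0.002, 0, 0, 0.045], [0.0148, -0.0109, -0.0013, 0.001, -0.001, 0, 0.045], [0.0147, -0.0108, -0.0014, 0.001, 0, -0.001, 0.045], [0.0148, -0.0109, -0.0013, 0.002, 0, 0, 0.045]]]
10 [0.015 0.011 0.001 0.002 0.001 0.001 0.045]
```

>>> play_rows --steps '[[[0.0148,-0.0109,-0.0014,0.001,0,0,0.045],[0.0148,-0.0109,-0.0014,0.002,0,-0.001,0.045],[0.0148,-0.0109,-0.0014,0.001,-0.001,0,0.045],[0.0148,-0.0109,-0.0014,0.002,0,0,0.045],[0.0148,-0.0109,-0.0014,0.001,0,-0.001,0.045],[0.0148,-0.0109,-0.0014,0.001,0,0,0.045],[0.0147,-0.0109,-0.0014,0.002,0,0,0.045],[0.0148,-0.0109,-0.0013,0.001,-0.001,0,0.045],[0.0147,-0.0108,-0.0014,0.001,0,-0.001,0.045],[0.0148,-0.0109,-0.0013,0.002,0,0,0.045],[0,0,0,0,0,0,0.045],[0,0,0,0,0,0,0.045]]]'

```text
time_s: 24.05
tool_pos: [0.4652, 0.2486, 0.1933]
tool_rot: [-179.2, 0.2, 86.6]
force: [-0.1, -0.3, 0.5]
grip_width: 0.0453
grasp_force: 0.0
```

Run:
```python
from h import *
o=get_obs(); print(o["tool_pos"],o["tool_rot"],o["qpos"])
d=read_camera("top"); t=d
print("eye",ringfit(d,(170.2,235),z=.008,ro=.024,ri=.014))
for s in silhouettes("top","ring_gauge")[:1]: print(s["p"],s["extent"])
crop(d,145,145,335,285,4,"p8.png"); a=cv2.imread("pics/p8.png")
d=read_camera("side"); crop(d,215,205,325,280,4,"p8s.png"); b=cv2.imread("pics/p8s.png")
m=np.zeros((560+0,760+0,3),np.uint8); m[:a.shape[0],:a.shape[1]]=a; cv2.imwrite("pics/p8.png",m)
b2=cv2.resize(b,(300,205)); m[:205,460:760]=b2; cv2.imwrite("pics/p8.png",m)
```

```text
[0.4652494  0.24859182 0.19330582] [-1.79230275e+02  1.51418213e-01  8.65537011e+01] [ 12.42794849   8.86942933 -46.86045041 100.8492047    6.36211981
  73.86160089 -39.38829232]
eye (array([0.4882948 , 0.35558486]), np.float64(16.635452270507812))
```

View pics/p8.png

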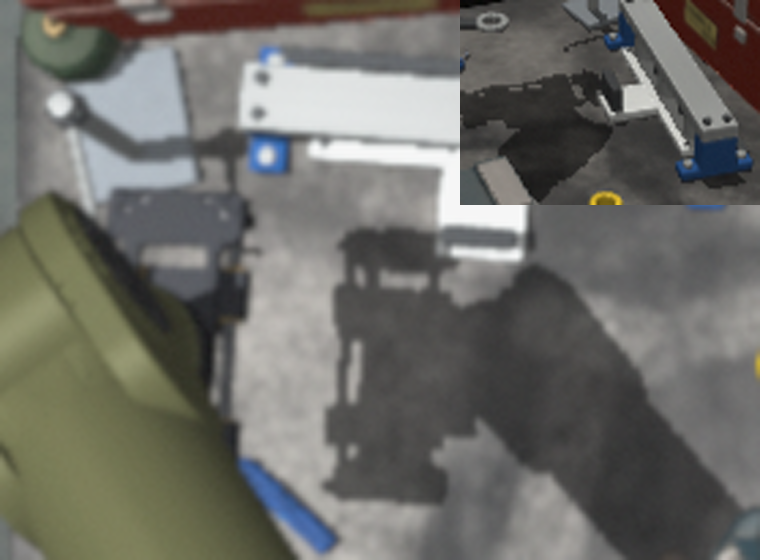

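The top view shows the carrier under the beam with its bar at crop (481,238). The arm covers the gauge in this view, while the side inset still shows its eye near (490,20). I check the eye numerically in the side camera and plan the approach.

Run:
```python
from h import *
d=read_camera("side")
print("side proj",proj(d,[.4784,.3579,.008]),ringfit(d,proj(d,[.4784,.3579,.008])[0],z=.008,ro=.024,ri=.014))
b=np.array([.4784,.3579]); h=b-np.array([.3801,.3851]); h/=np.hypot(*h); print("h",h,np.degrees(np.arctan2(h[1],h[0])))
g=b-.07*h; print("grip",g)
cur=(np.array([.468,.2495,.195]),down(86.5))
rows([(12,[*g,.12],down(164.6))],.045)
```

```text
side proj [[225.43598121 211.45730326]] (array([0.47980584, 0.35247099]), np.float64(126.70447540283203))
h [ 0.96378432 -0.26668294] -15.466977615315749
grip [0.4109351  0.37656781]
[[[0.0105, -0.0052, 0.0061, -0.001, -0.001, -0.114, 0.045], [0.011, -0.0039, 0.0061, -0.001, 0, -0.113, 0.045], [0.0114, -0.0027, 0.0061, -0.001, -0.001, -0.114, 0.045], [0.0116, -0.0014, 0.0061, -0.002, -0.001, -0.114, 0.045], [0.0117, -0.0001, 0.0061, -0.001, 0, -0.114, 0.045], [0.0116, 0.0013, 0.0061, -0.001, -0.001, -0.113, 0.045], [0.0114, 0.0026, 0.0061, -0.001, 0, -0.114, 0.045], [0.011, 0.0038, 0.0061, -0.001, -0.001, -0.114, 0.045], [0.0105, 0.0051, 0.0061, -0.001, -0.001, -0.114, 0.045], [0.0099, 0.0062, 0.0061, -0.001, 0, -0.113, 0.045], [0.0091, 0.0073, 0.0061, -0.001, -0.001, -0.114, 0.045], [0.0083, 0.0083, 0.006, -0.002, -0.001, -0.114, 0.045]]]
12 [0.012 0.008 0.006 0.002 0.001 0.114 0.045]
```

Run:
```python
from h import *
rows([(12,[.4256,.372,.11],down(164.6))],.055)
```

```text
[[[0.0102, -0.0039, 0.007, -0.001, -0.001, -0.114, 0.055], [0.0105, -0.0027, 0.0069, -0.001, 0, -0.113, 0.055], [0.0108, -0.0015, 0.0069, -0.001, -0.001, -0.114, 0.055], [0.0109, -0.0003, 0.0069, -0.002, -0.001, -0.114, 0.055], [0.0109, 0.0009, 0.0069, -0.001, 0, -0.114, 0.055], [0.0107, 0.0022, 0.0069, -0.001, -0.001, -0.113, 0.055], [0.0104, 0.0033, 0.0069, -0.001, 0, -0.114, 0.055], [0.0099, 0.0045, 0.0069, -0.001, -0.001, -0.114, 0.055], [0.0094, 0.0056, 0.0069, -0.001, -0.001, -0.114, 0.055], [0.0087, 0.0066, 0.0069, -0.001, 0, -0.113, 0.055], [0.0079, 0.0075, 0.007, -0.001, -0.001, -0.114, 0.055], [0.0069, 0.0084, 0.0069, -0.002, -0.001, -0.114, 0.055]]]
12 [0.011 0.008 0.007 0.002 0.001 0.114 0.055]
```

>>> play_rows --steps '[[[0.0102,-0.0039,0.007,-0.001,-0.001,-0.114,0.055],[0.0105,-0.0027,0.0069,-0.001,0,-0.113,0.055],[0.0108,-0.0015,0.0069,-0.001,-0.001,-0.114,0.055],[0.0109,-0.0003,0.0069,-0.002,-0.001,-0.114,0.055],[0.0109,0.0009,0.0069,-0.001,0,-0.114,0.055],[0.0107,0.0022,0.0069,-0.001,-0.001,-0.113,0.055],[0.0104,0.0033,0.0069,-0.001,0,-0.114,0.055],[0.0099,0.0045,0.0069,-0.001,-0.001,-0.114,0.055],[0.0094,0.0056,0.0069,-0.001,-0.001,-0.114,0.055],[0.0087,0.0066,0.0069,-0.001,0,-0.113,0.055],[0.0079,0.0075,0.007,-0.001,-0.001,-0.114,0.055],[0.0069,0.0084,0.0069,-0.002,-0.001,-0.114,0.055]]]'

```text
time_s: 25.45
tool_pos: [0.4255, 0.3726, 0.1098]
tool_rot: [180.0, 0.0, 164.9]
force: [-0.4, -0.7, -0.6]
grip_width: 0.0551
grasp_force: 0.0
```

>>> play_rows --steps '[[[0,0,0,0,0,0,0.055],[0,0,0,0,0,0,0.055],[0,0,0,0,0,0,0.055],[0,0,0,0,0,0,0.055]]]'

```text
time_s: 25.85
tool_pos: [0.4256, 0.3724, 0.1106]
tool_rot: [180.0, 0.1, 164.6]
force: [0.2, 0.3, 0.0]
grip_width: 0.055
grasp_force: 0.0
```

Run:
```python
from h import *
o=get_obs(); print(o["tool_pos"],o["tool_rot"],o["qpos"])
for c in("top","side"):
    d=read_camera(c); print(c,ringfit(d,proj(d,[.4784,.3579,.008])[0],z=.008,ro=.024,ri=.014))
```

```text
[0.42556683 0.3724046  0.11062178] [1.79953121e+02 7.03461991e-02 1.64575162e+02] [  5.10169445  22.97682598 -58.8041996  101.69417169  21.26802271
  67.31794913  14.49867651]
top (array([0.47818742, 0.35725966]), np.float64(132.4305419921875))
side (array([0.47970391, 0.35167372]), np.float64(73.64523315429688))
```

>>> play_rows --steps '[[[0,0,0.03,0,0,0,0.055],[0,0,0.035,0,0,0,0.055],[0,0,0.025,0,0,0,0.055],[0,0,0.012,0,0,0,0.055],[0,0,0.005,0,0,0,0.055],[0,0,0,0,0,0,0.055],[0,0,0,0,0,0,0.01],[0,0,0,0,0,0,0.01],[0,0,0,0,0,0,0.01],[0,0,0,0,0,0,0.01],[0,0,0,0,0,0,0.01],[0,0,0,0,0,0,0.01]]]' --force 50

```text
time_s: 27.15
tool_pos: [0.4249, 0.3729, 0.0035]
tool_rot: [180.0, 0.0, 164.7]
force: [-1.3, -1.7, 2.3]
grip_width: 0.0191
grasp_force: 49.8
```

Run:
```python
from h import *
o=get_obs(); print(o["tool_pos"],o["tool_rot"],o["grip_width"],o["grasp_force"])
for c in("top","side"):
    d=read_camera(c); print(c,ringfit(d,proj(d,[.4784,.3579,.008])[0],z=.008,ro=.024,ri=.014))
```

```text
[0.42494462 0.37290248 0.00346312] [1.79975924e+02 3.41894566e-02 1.64705154e+02] 0.019053445649594495 49.75821912288666
top (array([0.4785664 , 0.35955327]), np.float64(156.99484252929688))
side (array([0.48038095, 0.35349671]), np.float64(93.76901245117188))
```

Gripped (19 mm wide). I fit the arm's kinematics from the logged poses, so I know which tilts are reachable at the hook.

```bash
cat > kin.py <<'E'
from h import *
import itertools
Q=np.array([[69.047,18.392,-4.016,83.108,1.295,78.541,-3.26],[22.454,13.808,-39.943,96.146,9.406,72.611,-23.05],[12.428,8.869,-46.86,100.849,6.362,73.862,-39.388],[5.102,22.977,-58.804,101.694,21.268,67.318,14.499]])
T=np.array([[.241,-.604,.223],[.5695,.0957,.1868],[.4652,.2486,.1933],[.4256,.3724,.1106]])
E=[[180,0,21.762],[179.2,-.12,86.33],[-179.2,.15,86.55],[180,.07,164.58]]
ax=lambda a,v:Ro.from_euler(a,v,degrees=True)
def fk(q,P,sg):
    d1,L1,L2,L3,ex,ey7=P
    R=ax("z",sg[0]*q[0])*ax("y",q[1])*ax("z",sg[1]*q[2]); p=np.array([0,0,d1])+R.apply([ex,0,L1])
    R=R*ax("y",q[3])*ax("z",sg[2]*q[4]); p=p+R.apply([-ex,0,L2])
    R=R*ax("y",q[5])*ax("z",sg[3]*q[6]+ey7); return p+R.apply([0,0,L3]),R
def fit():
    best=None
    for sg in itertools.product((-1,),(1,-1),(1,-1),(1,-1)):
      for off in (90,-90,0,180):
        def res(P):
            o=[]
            for q,t,e in zip(Q,T,E):
                p,R=fk(q,[*P,off],sg); o+=[*(p-t),*(.2*(R.inv()*ax("xyz",e)).as_rotvec())]
            return o
        r=least_squares(res,[.3,.4,.4,.25,0])
        if best is None or r.cost<best[0]: best=(r.cost,[*r.x,off],sg,np.array(res(r.x)).reshape(4,6).round(4))
    return best
LO=np.array([-163.93,-17.29,-79.2,3.27,-89.18,5.43,-154.24]);HI=np.array([163.93,119.83,71.16,140.29,269.18,117.66,154.24])
def ik(p,R,q0,P,sg):
    def res(q):
        a,S=fk(q,P,sg); return [*(a-p)*20,*((S.inv()*R).as_rotvec())*4,*(.0005*(q-q0))]
    r=least_squares(res,np.clip(q0,LO+1,HI-1),bounds=(LO+.5,HI-.5)); a,S=fk(r.x,P,sg)
    return r.x,np.linalg.norm(a-p),np.degrees((S.inv()*R).magnitude())
E
python3 - <<'E'
from kin import *
c,P,sg,res=fit(); print(c,np.round(P,4),sg); print(res)
tip=np.array([.5460,.3168]); post=np.array([.6214,.3328])
yaw=np.degrees(np.arctan2(*(post-tip)[::-1])); hx=(post-tip)/np.hypot(*(post-tip)); print("stand yaw",yaw)
q=Q[3]
for x,z,th in [(-78,240,10),(-78,205,12),(-76,195,25),(-72,186,45),(-64,181,65),(-62,172,80),(-62,170,90)]:
    eye=np.array([*(post+x*1e-3*hx),z*1e-3]); R=down(180+yaw,-th)
    p=eye-R.apply([-.0552,.001,0]); q,ep,er=ik(p,R,q,P,sg); print(x,z,th,p.round(4),ep.round(4),er.round(2),q.round(0))
E
```

```text
0.0004867917526708682 [-1.16e-01  5.45e-01  5.15e-01  6.26e-02 -2.06e-02  9.00e+01] (-1, -1, -1, -1)
[[ 0.0239  0.0075 -0.0004  0.      0.     -0.    ]
 [-0.0075  0.0095  0.0007 -0.     -0.     -0.    ]
 [-0.0072  0.0082 -0.      0.0001  0.      0.    ]
 [ 0.0084 -0.003  -0.0003  0.0002  0.     -0.    ]]
stand yaw 11.980539472847296
-78 240 10 [0.4921 0.3043 0.2304] 0.0 0.0 [ 20.  19. -67.  93.  24.  72.  51.]
-78 205 12 [0.4925 0.3044 0.1935] 0.0 0.0 [ 19.  20. -66.  96.  27.  67.  49.]
-76 195 25 [0.4983 0.3057 0.1717] 0.0 0.0 [ 17.  19. -63.  99.  36.  54.  43.]
-72 186 45 [0.513  0.3088 0.147 ] 0.0 0.0 [ 10.  18. -54. 103.  60.  37.  24.]
-64 181 65 [0.5362 0.3137 0.131 ] 0.0 0.01 [ 10.  22. -55. 106. 104.  36. -12.]
-62 172 80 [0.5516 0.317  0.1176] 0.0 0.0 [ 11.  27. -58. 107. 131.  46. -31.]
-62 170 90 [0.561  0.319  0.1148] 0.0 0.0 [ 11.  29. -58. 107. 144.  53. -38.]
```

```bash
cat >> h.py <<'E'
POST=np.array([.6214,.3328]); TIP=np.array([.5460,.3168]); HX=(POST-TIP)/np.hypot(*(POST-TIP)); SY=11.98
EYE=np.array([-.0552,.001,0.])
def hk(x,z,th,dy=0,yaw=SY):
    e=np.array([*(POST+x*1e-3*HX+dy*np.array([-HX[1],HX[0]])),z*1e-3]); R=down(180+yaw,-th); return e-R.apply(EYE),R
E
python3 - <<'E'
from h import *
p,R=hk(-80,247,10)
rows([(5,[.425,.373,.235],down(164.6)),(6,p,R),(1,p,R)],.01)
E
```

```text
[[[0, 0, -0.0463, 0, 0, 0, 0.01], [0, 0, -0.0463, 0, 0, 0.001, 0.01], [-0.0001, 0.0001, -0.0463, 0, 0, 0, 0.01], [0, 0, -0.0463, 0, 0.001, 0.001, 0.01], [0, 0.0001, -0.0463, 0, 0, 0, 0.01], [-0.0135, -0.0082, -0.0004, -0.007, -0.029, -0.079, 0.01], [-0.0129, -0.0093, -0.0001, -0.007, -0.028, -0.08, 0.01], [-0.0121, -0.0103, 0.0002, -0.007, -0.029, -0.079, 0.01], [-0.0112, -0.0112, 0.0004, -0.007, -0.028, -0.08, 0.01], [-0.0103, -0.012, 0.0007, -0.006, -0.029, -0.079, 0.01], [-0.0092, -0.0128, 0.0009, -0.007, -0.028, -0.08, 0.01], [0, 0, 0, 0, 0, 0, 0.01]]]
12 [0.014 0.013 0.046 0.007 0.029 0.08  0.01 ]
```

>>> play_rows --steps '[[[0,0,-0.02,0,0,0,0.01],[0,0,-0.04,0,0,0,0.01],[0,0,-0.045,0,0,0,0.01],[0,0,-0.045,0,0,0,0.01],[0,0,-0.045,0,0,0,0.01],[0,0,-0.0365,0,0,0,0.01],[0,0,0,0,0,0,0.01],[0,0,0,0,0,0,0.01]]]'

```text
time_s: 28.05
tool_pos: [0.4249, 0.3731, 0.235]
tool_rot: [179.9, 0.1, 164.7]
force: [-0.8, 0.0, -2.3]
grip_width: 0.0188
grasp_force: 49.8
```

>>> play_rows --steps '[[[-0.0135,-0.0082,-0.0004,-0.007,-0.029,-0.079,0.01],[-0.0129,-0.0093,-0.0001,-0.007,-0.028,-0.08,0.01],[-0.0121,-0.0103,0.0002,-0.007,-0.029,-0.079,0.01],[-0.0112,-0.0112,0.0004,-0.007,-0.028,-0.08,0.01],[-0.0103,-0.012,0.0007,-0.006,-0.029,-0.079,0.01],[-0.0092,-0.0128,0.0009,-0.007,-0.028,-0.08,0.01],[0,0,0,0,0,0,0.01],[0,0,0,0,0,0,0.01],[0,0,0,0,0,0,0.01]]]'

```text
time_s: 28.95
tool_pos: [0.4891, 0.3047, 0.2365]
tool_rot: [180.0, 9.9, -167.9]
force: [0.5, -0.1, -0.6]
grip_width: 0.019
grasp_force: 49.8
```

Run:
```python
from h import *
o=get_obs(); p,R=pose(); print(p,o["tool_rot"],o["grip_width"],o["grasp_force"],o["qpos"].round(0))
e=p+R.apply(EYE); print("eye pred",e,"tip",TIP,"want",hk(-80,247,10)[0])
d=read_camera("top"); print("tip px",proj(d,[*TIP,.2155]),"eye px",proj(d,e),[ (s["p"],s["extent"]) for s in silhouettes("top","ring_gauge")])
a=np.linspace(0,6.28,40); ring=[e+R.apply([.014*np.cos(t),.014*np.sin(t),0]) for t in a]
crop(d,145,160,195,250,8,"p9.png",proj(d,ring)); m1=cv2.imread("pics/p9.png")
d=read_camera("side"); crop(d,215,165,265,255,6,"p9s.png",proj(d,ring)); m2=cv2.imread("pics/p9s.png")
m=np.zeros((600,700,3),np.uint8); m1=cv2.resize(m1,(333,600)); m2=cv2.resize(m2,(333,600)); m[:,:333]=m1; m[:,350:683]=m2; cv2.imwrite("pics/p9.png",m)
```

```text
[0.48913047 0.30473576 0.23654609] [ 179.96612334    9.92573014 -167.89854765] 0.01903636534855144 49.75880026817322 [ 26.   8. -68.  99.  13.  69.  57.]
eye pred [0.54208619 0.31711262 0.24606158] tip [0.546  0.3168] want [0.49017271 0.30393162 0.23741462]
tip px [[166.09330547 202.69370638]] eye px [[162.66055675 203.06512116]] [(0.8, [154.6, 193.9, 176.7, 212.1])]
```

View pics/p9.png

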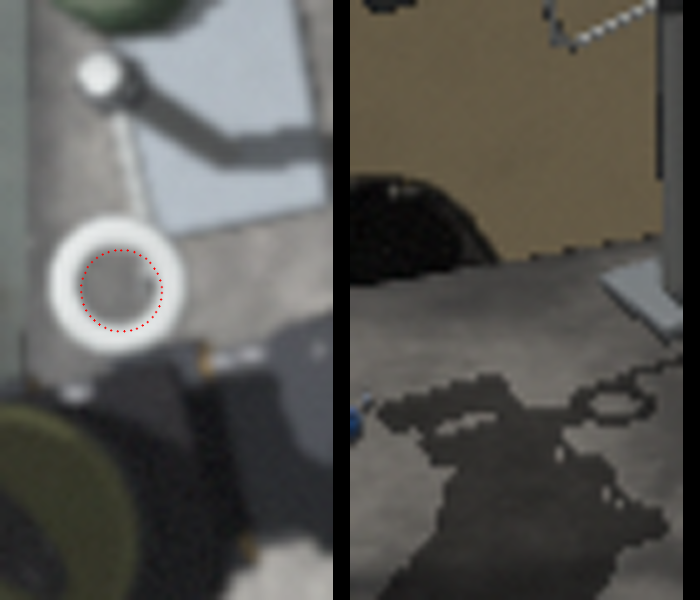

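The tip shows inside the hole, at left-panel (148,272) with the ring centre at (117,285). After parallax the eye sits about 2 mm too far left, so I correct for that and lower it over the tip.

```bash
sed -i 's/^EYE=.*/EYE=np.array([-.0569,.0021,0.])/' h.py
python3 - <<'E'
from h import *
rows([(3,*hk(-77,228,12,-.0015)),(4,*hk(-77,206,14,-.0015)),(2,*hk(-77,206,14,-.0015))],.01)
E
```

```text
[[[0.0005, -0.0013, 0.007, 0, -0.012, 0.001, 0.01], [0.0006, -0.0013, 0.007, 0.001, -0.011, 0.001, 0.01], [0.0006, -0.0012, 0.0069, 0, -0.012, 0.001, 0.01], [0.0011, 0, 0.0059, 0, -0.009, 0, 0.01], [0.0012, 0, 0.0059, 0, -0.009, 0, 0.01], [0.0012, 0, 0.0058, 0, -0.008, 0, 0.01], [0.0013, 0, 0.0059, 0, -0.009, 0, 0.01], [0, 0, 0, 0, 0, 0, 0.01], [0, 0, 0, 0, 0, 0, 0.01]]]
9 [0.001 0.001 0.007 0.001 0.012 0.001 0.01 ]
```

>>> play_rows --steps '[[[0.0005,-0.0013,0.007,0,-0.012,0.001,0.01],[0.0006,-0.0013,0.007,0.001,-0.011,0.001,0.01],[0.0006,-0.0012,0.0069,0,-0.012,0.001,0.01],[0.0011,0,0.0059,0,-0.009,0,0.01],[0.0012,0,0.0059,0,-0.009,0,0.01],[0.0012,0,0.0058,0,-0.008,0,0.01],[0.0013,0,0.0059,0,-0.009,0,0.01],[0,0,0,0,0,0,0.01],[0,0,0,0,0,0,0.01]]]'

```text
time_s: 30.0
tool_pos: [0.4935, 0.3008, 0.1924]
tool_rot: [-180.0, 14.0, -168.1]
force: [1.0, -0.4, -0.9]
grip_width: 0.0187
grasp_force: 49.8
```

Run:
```python
from h import *
o=get_obs(); p,R=pose(); print(p,o["tool_rot"],o["force"],o["qpos"].round(0)); e=p+R.apply(EYE); print("eye",e, "stand x,y",(e[:2]-POST)@HX,(e[:2]-POST)@[-HX[1],HX[0]])
d=read_camera("top"); s=silhouettes("top","ring_gauge"); print(proj(d,e),[(x["p"],x["extent"]) for x in s])
rows([(4,*hk(-76,196,30,-.0015)),(5,*hk(-72,188,48,-.0015)),(2,*hk(-72,188,48,-.0015))],.01)
```

```text
[0.49353828 0.30078415 0.19238277] [-179.95537985   14.04205769 -168.05350531] [ 0.96940197 -0.38130423 -0.92402131] [ 27.   7. -67. 106.  15.  60.  56.]
eye [0.54710813 0.31426498 0.20618706] stand x,y -0.07652114955664485 -0.002709824500166782
[[168.11708587 202.609692  ]] [(0.59, [158.8, 196.0, 181.3, 216.7])]
[[[0, 0.0003, 0.0065, 0, -0.07, 0, 0.01], [0.0005, 0.0003, 0.0065, 0, -0.069, 0, 0.01], [0.001, 0.0002, 0.0064, -0.001, -0.07, 0, 0.01], [0.0014, 0.0002, 0.0063, 0, -0.069, -0.001, 0.01], [-0.0005, 0, 0.0053, 0, -0.063, 0, 0.01], [-0.0001, 0, 0.0053, 0, -0.063, 0, 0.01], [0.0002, 0, 0.0053, 0, -0.063, 0, 0.01], [0.0006, 0, 0.0053, 0, -0.062, 0, 0.01], [0.0009, 0, 0.0053, 0, -0.063, 0, 0.01], [0, 0, 0, 0, 0, 0, 0.01], [0, 0, 0, 0, 0, 0, 0.01]]]
11 [0.001 0.    0.006 0.001 0.07  0.001 0.01 ]
```

>>> play_rows --steps '[[[0,0.0003,0.0065,0,-0.07,0,0.01],[0.0005,0.0003,0.0065,0,-0.069,0,0.01],[0.001,0.0002,0.0064,-0.001,-0.07,0,0.01],[0.0014,0.0002,0.0063,0,-0.069,-0.001,0.01],[0,0,0,0,0,0,0.01]]]'

```text
time_s: 30.6
tool_pos: [0.4971, 0.3018, 0.1652]
tool_rot: [-179.7, 29.9, -167.8]
force: [-0.4, -0.9, -1.3]
grip_width: 0.019
grasp_force: 49.8
```

>>> play_rows --steps '[[[-0.0005,0,0.0053,0,-0.063,0,0.01],[-0.0001,0,0.0053,0,-0.063,0,0.01],[0.0002,0,0.0053,0,-0.063,0,0.01],[0.0006,0,0.0053,0,-0.062,0,0.01],[0.0009,0,0.0053,0,-0.063,0,0.01],[0,0,0,0,0,0,0.01],[0,0,0,0,0,0,0.01]]]'

```text
time_s: 31.3
tool_pos: [0.5149, 0.3049, 0.1485]
tool_rot: [-179.7, 46.7, -168.1]
force: [0.9, -0.4, -1.2]
grip_width: 0.0187
grasp_force: 49.8
```

Run:
```python
from h import *
o=get_obs(); p,R=pose(); print(p,o["tool_rot"],o["force"],o["qpos"].round(0)); e=p+R.apply(EYE); print("eye",e, "stand x,y",(e[:2]-POST)@HX,(e[:2]-POST)@[-HX[1],HX[0]])
rows([(6,*hk(-65,180,66,-.0015)),(5,*hk(-62,173,75,-.0015)),(1,*hk(-62,173,75,-.0015))],.01)
```

```text
[0.51489483 0.30488022 0.14848077] [-179.74768198   46.66145144 -168.06846553] [ 0.87097608 -0.42406894 -1.19559607] [ 33. -17. -74. 132.  34.  15.  26.]
eye [0.55267449 0.31500971 0.18985843] stand x,y -0.07092144269051286 -0.0031367756744101662
[[[0, 0.0003, 0.005, -0.001, -0.056, 0, 0.01], [0.0003, 0.0003, 0.005, -0.001, -0.057, 0, 0.01], [0.0005, 0.0003, 0.0049, -0.001, -0.056, 0, 0.01], [0.0008, 0.0003, 0.0049, 0, -0.056, 0, 0.01], [0.0011, 0.0002, 0.0049, -0.001, -0.056, 0, 0.01], [0.0014, 0.0003, 0.0048, -0.001, -0.057, 0, 0.01], [0.0009, 0, 0.0029, 0, -0.031, 0, 0.01], [0.001, 0, 0.0029, 0, -0.032, 0, 0.01], [0.0011, 0, 0.0028, 0, -0.031, 0, 0.01], [0.0011, 0, 0.0028, 0, -0.031, 0, 0.01], [0.0012, 0, 0.0028, 0, -0.032, 0, 0.01], [0, 0, 0, 0, 0, 0, 0.01]]]
12 [0.001 0.    0.005 0.001 0.057 0.    0.01 ]
```

Joints 2 and 3 are close to their limits, so there is no more tilt to be had. I translate the eye onto the seat and let gravity hang it.

>>> play_rows --steps '[[[0.001,0.0005,0.0033,0,0,0,0.01],[0.001,0.0005,0.0033,0,0,0,0.01],[0.001,0.0005,0.0033,0,0,0,0.01],[0.001,0,0.0033,0,0,0,0.01],[0,0,0,0,0,0,0.01],[0,0,0,0,0,0,0.01]]]'

```text
time_s: 31.9
tool_pos: [0.5206, 0.3075, 0.1363]
tool_rot: [-179.9, 46.6, -168.2]
force: [-0.2, -0.6, -0.8]
grip_width: 0.0189
grasp_force: 49.8
```

Run:
```python
from h import *
o=get_obs(); p,R=pose(); print(p,o["tool_rot"],o["force"],o["qpos"].round(1)); e=p+R.apply(EYE); print("eye",e, "stand x,y",(e[:2]-POST)@HX,(e[:2]-POST)@[-HX[1],HX[0]])
from kin import *
c,P,sg,res=fit()
q,ep,er=ik(*hk(-62,172,75),o["qpos"],P,sg); print(q.round(0),ep,er)
```

```text
[0.52055731 0.3075338  0.13627638] [-179.90652046   46.59407206 -168.20302131] [-0.18763691 -0.5802207  -0.83931965] [ 35.9 -11.4 -78.4 131.9  52.6  16.9   8.9]
eye [0.55840412 0.31758364 0.17761208] stand x,y -0.06478232071511944 -0.0018082710614204319
[ 16.  29. -65. 107. 124.  47. -23.] 1.2297948301754999e-05 0.008091844153237479
```

>>> play_rows --steps '[[[0.002,0,0.002,0,0,0,0.01],[0,0,0,0,0,0,0.01],[0,0,0,0,0,0,0.045],[0,0,0,0,0,0,0.045],[0,0,-0.02,0,0,0,0.045],[0,0,-0.03,0,0,0,0.045],[0,0,-0.03,0,0,0,0.045],[0,0,-0.02,0,0,0,0.045]]]' --force 10

```text
time_s: 32.7
tool_pos: [0.4732, 0.2948, 0.1813]
tool_rot: [-178.8, 47.0, -167.6]
force: [-0.7, -0.1, 0.6]
grip_width: 0.0448
grasp_force: 0.0
```

Run:
```python
from h import *
o=get_obs(); p,R=pose(); print(p,o["tool_rot"],o["force"],o["qpos"].round(1),o["grip_width"])
for c in("top","side"):
    d=read_camera(c)
    e=np.array([*(POST-.062*HX),.17]); print(c,"eye",proj(d,e),"handle end",proj(d,e-[0,0,.105]),[(round(s["p"],2),s["extent"],np.argwhere(s["pixels"])[:,::-1].mean(0).round(1)) for s in silhouettes(c,"ring_gauge")[:3]])
```

```text
[0.47324717 0.29477259 0.18126915] [-178.76865537   46.9843289  -167.61937298] [-0.69156796 -0.13436415  0.61777999] [ -6.2 -17.1 -42.1 134.8  41.5  26.   18.2] 0.04475721353495564
top eye [[169.4817952  198.55974082]] handle end [[178.90603196 202.83033856]] [(0.57, [159.3, 193.5, 192.2, 211.8], array([173.8, 201.3]))]
side eye [[247.63468435 173.79397184]] handle end [[248.31396788 199.14907532]] []
```

Run:
```python
from h import *
rows([(7,[.45,.24,.27],down(192)),(5,[.45,.05,.30],down(165))],.045)
```

```text
[[[-0.006, -0.0075, -0.0122, -0.002, 0.117, 0, 0.045], [-0.0046, -0.0074, -0.0129, -0.003, 0.117, 0, 0.045], [-0.003, -0.0074, -0.0133, -0.002, 0.117, 0.001, 0.045], [-0.0014, -0.0074, -0.0136, -0.002, 0.117, 0, 0.045], [0.0001, -0.0073, -0.0137, -0.003, 0.117, 0, 0.045], [0.0018, -0.0073, -0.0136, -0.002, 0.117, 0, 0.045], [0.0033, -0.0073, -0.0134, -0.002, 0.117, 0.001, 0.045], [0.0079, -0.0372, -0.006, 0, 0, 0.094, 0.045], [0.0044, -0.0377, -0.006, 0, 0, 0.094, 0.045], [0.0008, -0.038, -0.006, 0, 0, 0.094, 0.045], [-0.0028, -0.0379, -0.006, 0, 0, 0.095, 0.045], [-0.0064, -0.0375, -0.006, 0, 0, 0.094, 0.045]]]
12 [0.008 0.038 0.014 0.003 0.117 0.095 0.045]
```

>>> play_rows --steps '[[[-0.006,-0.0075,-0.0122,-0.002,0.117,0,0.045],[-0.0046,-0.0074,-0.0129,-0.003,0.117,0,0.045],[-0.003,-0.0074,-0.0133,-0.002,0.117,0.001,0.045],[-0.0014,-0.0074,-0.0136,-0.002,0.117,0,0.045],[0.0001,-0.0073,-0.0137,-0.003,0.117,0,0.045],[0.0018,-0.0073,-0.0136,-0.002,0.117,0,0.045],[0.0033,-0.0073,-0.0134,-0.002,0.117,0.001,0.045],[0.0079,-0.0372,-0.006,0,0,0.094,0.045],[0.0044,-0.0377,-0.006,0,0,0.094,0.045],[0.0008,-0.038,-0.006,0,0,0.094,0.045],[-0.0028,-0.0379,-0.006,0,0,0.095,0.045],[-0.0064,-0.0375,-0.006,0,0,0.094,0.045]]]'

```text
time_s: 34.1
tool_pos: [0.4469, 0.0457, 0.2938]
tool_rot: [179.0, 2.7, 163.9]
force: [0.9, 0.4, -0.4]
grip_width: 0.0449
grasp_force: 0.0
```

>>> play_rows --steps '[[[0,0,0,0,0,0,0.045],[0,0,0,0,0,0,0.045],[0,0,0,0,0,0,0.045],[0,0,0,0,0,0,0.045],[0,0,0,0,0,0,0.045],[0,0,0,0,0,0,0.045],[0,0,0,0,0,0,0.045],[0,0,0,0,0,0,0.045],[0,0,0,0,0,0,0.045],[0,0,0,0,0,0,0.045],[0,0,0,0,0,0,0.045],[0,0,0,0,0,0,0.045]]]'

```text
time_s: 35.3
tool_pos: [0.4466, 0.0492, 0.2941]
tool_rot: [179.0, 2.6, 164.3]
force: [0.8, -0.5, 0.5]
grip_width: 0.0447
grasp_force: 0.0
```

```bash
cat > chk.py <<'E'
from h import *
o=get_obs(); print(o["time_s"],o["tool_pos"],o["tool_rot"],o["qpos"].round(0))
e=np.array([*(POST-.062*HX),.17]); out=[]
for c in("top","side"):
    d=read_camera(c)
    print(c,"eye",proj(d,e),"handle end",proj(d,e-[0,0,.105]),[(round(s["p"],2),s["extent"],np.argwhere(s["pixels"])[:,::-1].mean(0).round(1)) for s in silhouettes(c,"ring_gauge")[:3]])
    out.append(d)
d=out[0]; crop(d,150,160,190,225,1,"a.png")
for v in range(190,216): print(" ".join("%3d"%x for x in d["frame"][v,156:192].mean(1)))
E
python3 chk.py
```

```text
35.3 [0.44656146 0.04923037 0.29410079] [179.04598063   2.6453985  164.32741816] [ -8. -10.  -2. 105.  -0.  82.  65.]
top eye [[169.4817952  198.55974082]] handle end [[178.90603196 202.83033856]] [(0.62, [156.4, 192.6, 184.5, 203.2], array([171.1, 196.9])), (0.31, [155.7, 156.8, 193.0, 202.3], array([176.9, 176.8]))]
side eye [[247.63468435 173.79397184]] handle end [[248.31396788 199.14907532]] [(0.73, [267.0, 223.8, 303.8, 263.7], array([282.3, 241.4]))]
135 137 140 142 141 141 141 147 163 179 170 158 170 179 180 181 181 179 179 180 181 179 180 180 181 181 181 179 180 178 175 174 171 168 165 159
136 137 137 140 138 136 138 147 163 182 179 158 162 175 180 180 180 180 177 176 178 176 178 178 179 177 174 172 168 165 158 152 145 140 140 133
133 134 134 133 132 132 136 144 154 175 181 161 158 171 175 175 172 168 162 161 157 159 162 166 165 160 154 145 138 133 129 125 121 122 128 131
128 129 128 127 127 130 134 140 147 166 179 165 161 167 165 163 157 146 134 125 116 120 129 136 134 131 128 124 122 120 125 129 132 134 136 136
122 124 123 123 125 132 137 140 153 172 187 179 171 170 163 15
[... 2405 characters left out ...]
 116 115 114 113 114 117 118 119 122 123 123 124 126 130 134 137 137 138 136 135 137 139 140 142 147 153 158 157 157 161 161
112 111 109 110 113 116 114 114 114 116 118 119 119 119 121 121 123 126 131 133 139 141 140 140 140 141 144 146 147 148 156 161 163 162 163 163
114 111 110 110 113 114 115 116 118 118 119 120 120 120 120 122 123 127 130 135 138 142 145 143 145 147 149 151 152 154 161 166 166 166 166 164
112 113 111 111 113 116 118 119 119 119 118 119 120 120 121 123 123 126 128 135 139 144 144 145 145 150 153 159 158 161 165 170 169 168 167 168
110 111 113 114 114 118 120 122 122 120 119 119 122 123 124 126 124 125 129 133 139 143 145 143 147 152 158 162 162 163 167 168 170 169 172 169
```

Seen from the top, the gauge hangs edge-on on the hook: eye near px (164,196), handle end near (181,198). I clear the arm away, then check the gauge for stillness and the carrier pose.

>>> play_rows --steps '[[[0,-0.03,0,0,0,0,0.045],[0,-0.045,0,0,0,0,0.045],[0,-0.045,0,0,0,0,0.045],[0,-0.045,0,0,0,0,0.045],[0,-0.045,0,0,0,0,0.045],[0,-0.03,0,0,0,0,0.045],[0,0,0,0,0,0,0.045],[0,0,0,0,0,0,0.045],[0,0,0,0,0,0,0.045],[0,0,0,0,0,0,0.045],[0,0,0,0,0,0,0.045],[0,0,0,0,0,0,0.045]]]'

```text
time_s: 36.7
tool_pos: [0.3821, -0.1813, 0.2901]
tool_rot: [179.1, 2.6, 164.4]
force: [-0.2, 0.7, 0.4]
grip_width: 0.0449
grasp_force: 0.0
```

Run:
```python
from h import *
o=get_obs(); print(o["time_s"],o["tool_pos"])
A=read_camera("top"); B=[read_camera("top") for _ in range(3)]
w=lambda d:d["frame"][185:212,152:196].astype(float).mean(2)
print("gauge motion",[np.abs(w(b)-w(A)).max() for b in B]); d=A
S=[read_camera("side") for _ in range(2)]; print(np.abs(S[0]["frame"][150:215,230:265].astype(float)-S[1]["frame"][150:215,230:265]).max())
g=d["frame"].min(2).astype(np.float32)
def f(p):
    c,s=np.cos(p[2]),np.sin(p[2])
    def seg(a,b,n,nrm):
        t=np.linspace(0,1,n)[:,None]; P=np.array(a)*(1-t)+np.array(b)*t
        def v(o):
            Q=P+o*np.array(nrm); W=np.c_[c*Q[:,0]-s*Q[:,1]+p[0],s*Q[:,0]+c*Q[:,1]+p[1],np.full(n,.012)]
            q=proj(d,W).astype(np.float32); return cv2.remap(g,q[:,0][None],q[:,1][None],cv2.INTER_LINEAR)[0]
        return (v(-.003)-v(.003)).mean()
    return -(seg((-.031,.12),(-.031,.035),40,(-1,0))+seg((-.031,-.035),(-.031,-.12),40,(-1,0))+seg((-.092,.02),(-.092,-.02),20,(-1,0)))-.3*seg((-.03,.123),(-.024,.123),6,(0,1))-.3*seg((-.03,-.123),(-.024,-.123),6,(0,-1))
best=min((f([.638+i*.002,.087+j*.004,y]),i,j,y) for i in range(-6,7) for j in range(-4,5) for y in np.arange(-.18,.02,.02))
r=minimize(f,[.638+best[1]*.002,.087+best[2]*.004,best[3]],method="Nelder-Mead",options=dict(initial_simplex=[[.638+best[1]*.002+a,.087+best[2]*.004+b,best[3]+c] for a,b,c in((0,0,0),(.002,0,0),(0,.004,0),(0,0,.02))]))
p=r.x; a=np.radians(-5.05); rel=p[:2]-[.638,.0867]; print(p,r.fun,"bridge frame",rel@[np.cos(a),np.sin(a)],rel@[-np.sin(a),np.cos(a)],"dyaw deg",np.degrees(p[2]-a))
```

```text
36.7 [ 0.38214597 -0.18130767  0.29008428]
gauge motion [np.float64(33.0), np.float64(34.33333333333333), np.float64(23.66666666666667)]
53.0
[ 0.63800792  0.08722224 -0.08319065] -349.1500549316406 bridge frame -3.807640493373159e-05 0.0005209114666801654 dyaw deg 0.28352677708340485
```

The carrier reads x≈0, y≈0.5 mm, 0.3° off square. The gauge is still swinging, so I wait.

>>> play_rows --steps '[[[0,0,0,0,0,0,0.045],[0,0,0,0,0,0,0.045],[0,0,0,0,0,0,0.045],[0,0,0,0,0,0,0.045],[0,0,0,0,0,0,0.045],[0,0,0,0,0,0,0.045],[0,0,0,0,0,0,0.045],[0,0,0,0,0,0,0.045],[0,0,0,0,0,0,0.045],[0,0,0,0,0,0,0.045],[0,0,0,0,0,0,0.045],[0,0,0,0,0,0,0.045]]]'

```text
time_s: 38.2
tool_pos: [0.3819, -0.1819, 0.2901]
tool_rot: [179.0, 2.6, 164.3]
force: [0.3, -0.8, -0.9]
grip_width: 0.0446
grasp_force: 0.0
```

>>> play_rows --steps '[[[0,0,0,0,0,0,0.045],[0,0,0,0,0,0,0.045],[0,0,0,0,0,0,0.045],[0,0,0,0,0,0,0.045],[0,0,0,0,0,0,0.045],[0,0,0,0,0,0,0.045],[0,0,0,0,0,0,0.045],[0,0,0,0,0,0,0.045],[0,0,0,0,0,0,0.045],[0,0,0,0,0,0,0.045],[0,0,0,0,0,0,0.045],[0,0,0,0,0,0,0.045]]]'

```text
time_s: 39.4
tool_pos: [0.3819, -0.1819, 0.2901]
tool_rot: [179.0, 2.6, 164.3]
force: [-0.2, 1.0, 0.1]
grip_width: 0.045
grasp_force: 0.0
```

>>> play_rows --steps '[[[0,0,0,0,0,0,0.045],[0,0,0,0,0,0,0.045],[0,0,0,0,0,0,0.045],[0,0,0,0,0,0,0.045],[0,0,0,0,0,0,0.045],[0,0,0,0,0,0,0.045],[0,0,0,0,0,0,0.045],[0,0,0,0,0,0,0.045],[0,0,0,0,0,0,0.045],[0,0,0,0,0,0,0.045],[0,0,0,0,0,0,0.045],[0,0,0,0,0,0,0.045]]]'

```text
time_s: 40.6
tool_pos: [0.3819, -0.1819, 0.2901]
tool_rot: [179.0, 2.6, 164.3]
force: [-0.8, -0.1, -0.6]
grip_width: 0.0453
grasp_force: 0.0
```

>>> play_rows --steps '[[[0,0,0,0,0,0,0.045],[0,0,0,0,0,0,0.045],[0,0,0,0,0,0,0.045],[0,0,0,0,0,0,0.045],[0,0,0,0,0,0,0.045],[0,0,0,0,0,0,0.045],[0,0,0,0,0,0,0.045],[0,0,0,0,0,0,0.045],[0,0,0,0,0,0,0.045],[0,0,0,0,0,0,0.045],[0,0,0,0,0,0,0.045],[0,0,0,0,0,0,0.045]]]'

```text
time_s: 41.8
tool_pos: [0.3819, -0.1819, 0.2901]
tool_rot: [179.0, 2.6, 164.3]
force: [0.2, 0.3, 0.3]
grip_width: 0.045
grasp_force: 0.0
```

```bash
cat > st.py <<'E'
from h import *
F=[read_camera("top") for _ in range(10)]
w=lambda d:d["frame"][185:212,152:196].astype(float).mean(2); c=lambda d:d["frame"][185:212,210:254].astype(float).mean(2)
print("gauge",[round(np.abs(w(b)-w(F[0])).max(),1) for b in F[1:]],[round(np.abs(w(b)-w(F[0])).mean(),2) for b in F[1:]],"background",[round(np.abs(c(b)-c(F[0])).max(),1) for b in F[1:4]])
S=[read_camera("side") for _ in range(4)]; q=lambda d:d["frame"][150:215,225:270].astype(float).mean(2); print("side",[round(np.abs(q(b)-q(S[0])).max(),1) for b in S[1:]])
E
python3 st.py
```

```text
gauge [np.float64(4.0), np.float64(4.3), np.float64(4.3), np.float64(3.7), np.float64(3.3), np.float64(4.0), np.float64(3.3), np.float64(3.0), np.float64(3.0)] [np.float64(0.73), np.float64(0.73), np.float64(0.78), np.float64(0.76), np.float64(0.74), np.float64(0.73), np.float64(0.77), np.float64(0.75), np.float64(0.77)] background [np.float64(3.7), np.float64(3.0), np.float64(3.3)]
side [np.float64(9.0), np.float64(9.7), np.float64(7.7)]
```

Run:
```python
from h import *
d=read_camera("top"); f=d["frame"].mean(2)
print("top",[(round(s["p"],2),s["extent"]) for s in silhouettes("top","ring_gauge")[:2]])
for v in range(193,202): print(" ".join("%3d"%x for x in f[v,156:186]))
d=read_camera("side"); e=np.array([*(POST-.06*HX),.17]); print(proj(d,[e,e-[0,0,.105]]),[(round(s["p"],2),s["extent"]) for s in silhouettes("side","ring_gauge")[:2]])
f=d["frame"].mean(2)
for v in range(162,206,3): print(v," ".join("%3d"%x for x in f[v,236:266]))
```

```text
top [(0.6, [159.3, 192.0, 182.2, 201.3])]
128 129 127 127 127 130 133 139 147 165 177 161 157 169 172 166 157 148 139 127 124 132 139 137 130 129 128 124 121 120
122 124 122 121 125 131 136 141 151 170 184 175 167 167 162 155 145 131 116 106  98  99 108 111 112 123 135 138 140 137
119 119 118 120 129 142 152 164 180 196 208 197 180 168 157 147 134 120 107  95  86  86  98 107 115 127 140 146 149 145
120 118 120 130 144 164 177 190 203 212 211 194 171 154 140 127 114 102  88  79  71  70  70  79  97 120 137 146 149 145
118 119 128 147 166 175 182 187 191 190 182 162 139 121 108  95  87  77  69  59  54  49  47  56  81 113 136 144 144 141
117 119 132 154 165 163 161 156 146 137 138 142 125 101  86  75  65  58  52  50  49  52  55  65  84 116 137 143 143 138
116 119 126 140 141 131 121 112 107 115 140 160 143 107  87  81  74  68  66  68  74  78  90  99 107 124 138 144 143 136
116 117 121 121 114 107 104 101 110 126 150 161 143 117 109 109 109 107 107 106 109 113 119 123 126 130 138 143 141 138
114 115 119 118 115 112 111 113 127 147 147 137 120 112 122 131 137 139 138 135 132 129 129 129 13
[... 1243 characters left out ...]
  17  18  20  21  21  18  22  21  22  20  20  27  87  86  84  36  77  78  75  39
192  18  19  20  19  20  18  19  20  20  17  21  27  39  28  17  19  19  20  21  19  21  21  40  87  87  81  78  78  75  40
195  21  22  21  20  21  23  23  22  21  20  21  21  21  20  22  23  23  23  23  22  22  21  25  87  87  87  77  80  76  52
198  20  19  16  16  18  15  15  17   9  11  12   9  11  10   6  15  13  13   9  10  10   9  23  86  87  87  78  79  74  50
201   8   9   9   9  13  11   8  11  10  11   8   9   5  10   9  11  12  10  12  18   8   5  17  63  68  70  77  79  76  68
204  12  11  11   9  12  10  12   9   6  11   9   9  11   9  10   9  10  28  42  43  29  11  24  96 123  97  75  78  75  83
```

```bash
python3 -c "
from cell import *
print(sign_off())"
```

```text
the job is handed in; nothing more can be done
None
```

The job is handed in at about 42 s of the 210 s; `sign_off` gave no verdict. The three sleeves are home on spigots 0, 2 and 4, the carrier is against the stop and square to about 0.3°, and the ring gauge hangs still on the hook by the top camera, as the side camera could not confirm it.

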